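# Put the ring binder back on the shelf and close up the row

## Robot

A 6-joint arm with a two-finger parallel gripper is mounted at the origin on the work surface. World frame = base frame: x ahead of the robot, y to its left, z up, the work surface at z = 0. Lengths are in mm, angles in rad, forces in N, time in s.
With the tool pointing down it reaches from about 350 to 875 mm from the base axis. Payload 4.2 kg.
Tool frame: the origin (TCP) lies midway between the tips of the shut fingers; the grasp point (between the pads) lies 19 mm behind it; z points along the fingers, y is the line along which they close (so a half turn about z gives the same grasp; the last joint's range is limited). The gripper opens to 87 mm and grips with 3 to 60 N. Pads are 19 mm wide; open, the fingers measure 117 mm over their backs; the gripper's body (75 mm by 190 mm) begins 51 mm behind the grasp point.
Start: joints at [-0.964, 0.385, 0.008, 0, -1.194, -0.259], TCP at [213.033, -587.551, 222.55] pointing down, gripper open.
Joint ranges: [-3.14, 3.14], [-1.21, 2.06], [-1.07, 1.41], [-3.16, 2.05], [-2.99, -0.16], [-3.1, 3.1]. Speed limits (rad/s): [2.79, 2.79, 3.14, 3.14, 3.14, 3.14].

## Interface

Orientations are given as a rotation vector (axis times angle).
In Python, from workcell import ctrl gives the robot as it stands.
- The arm moves only by the tool play_rows, never from a script. Its argument "series" is a list of rows, each a list of 7 numbers: the shift along the tool's x, y, z in mm, then the turn, a rotation vector about the tool's x, y, z in degrees, then the closure, from -1 (fully open) to 1 (shut). In form: [[x, y, z, wx, wy, wz, grip], ...]. A call has 1 to 10 rows; each row shifts and turns the commanded pose from where the row before left it, along the tool's axes as they then stand; what a row does not reach is not made up. A row lasts 1/12 s, in which the tool goes at most 41.7 mm and 7.16 degrees, less where a joint would pass 70% of its speed; a pose out of reach is approached as far as the arm can. A call with a gripper value outside its range is refused whole. The fingers move at their own pace and stop on an object; "newtons" is the grip in N (left out, the last holds). Time passes only in rows, so rows that do not move let the fingers close. It gives the time, the measured TCP pose, the force, the opening and the grip force at its end, in the units of the state.
- ctrl.observe(): the state, without advancing time (a new reading comes with each control period).
- ctrl.read_camera(name): name is "scene" or "top"; returns the picture (420x560x3 uint8, red, green, blue); there is no depth.
- ctrl.camera_params(name): a dict with "mtx" (3x3 intrinsics, pixels), "origin" and "orientation" of the camera in the world. Camera axes: x right, y down, z forward; pixel columns grow to the right and rows downward; lengths in mm; the calibration is good to about 2 mm. A picture is of the moment at which its call begins. camera_params takes no time and is no camera call.
- ctrl.hand_in(): hands the job in; it is judged then, once.
Trained networks look in the newest picture that a camera, given by its name, has taken for a name from the list of things; names that differ only in an ending like _2 or _b are one class to them, and where a whole thing is asked for, a point or a joint stands for the part that bears it (a point fixed in the world has none). Each returns a list of dicts, best first, with "conf" (0 to 1); they miss things now and then, are a little off and sometimes report something else, mostly with a low value. They report only what shows in the picture. A call takes as long as a camera call. They do not tell look-alikes from the thing itself.
- ctrl.masks_of(camera, label): "mask" (420x560 bool, what is visible of it) and "location" ([column, row] in pixels, amid what is visible of it).
- ctrl.spot_point(camera, label): "location" ([column, row] in pixels: a listed point, or the origin of a listed thing).
The state is a dict: "clock": time; "qpos": joint angles; "dq": joint speeds; "tau": joint torques, N m; "tool_pos": TCP position; "ee_rot": TCP orientation; "ft_force": force on the tool from outside, world axes, zero at the start; "wrist_torque": the same for the moment, N m; "grip_width": finger opening in mm; "gripper_force": force on a finger pad.
Only numpy, scipy, OpenCV 4.12 (cv2) and the standard library are available. Lean on these libraries where they do the work, as an engineer would, in place of code of your own. Each camera call takes 0.05 s, during which the arm holds its last target. There are 200 camera calls.

## Task

The ring binder standing on the desk belongs on the desk-top shelf: stand it upright on the lower board at the open end of the row of binders, label spine facing out and in line with the others. Then slide the hanging steel book support along its channel until it has closed the new binder up snugly against the row. Leave the row standing, and do not knock over or shove the other things on the desk.

Things in the scene. Friction and masses are not known exactly. Their poses are not given: they have to be found in the camera images.
- shelf_unit: Fixed grey steel desk-top shelf, front and back open: 220 deep (x) x 660 wide (y) x 350 high, cartons on top to 420. Origin: centre of underside, on the desk. Own axes: x from front (robot's side) to back, y left, z up. End panels' inner faces y = +310, -310. A row of 4 loose binders, 50, 40, 50, 40 thick, stands against the left end panel (y 310 to 128), spines at x = -80.
- lower_edge (a point): Middle of the front edge of the shelf's lower board, on its top face, where binders stand: 30 above the desk, at the unit's x = -110, y = 0. The board's top is flat to x = +106, where a stop lip 12 high begins.
- upper_edge (a point): Middle of the lower front edge of the shelf's top board (20 thick): 330 above the desk, at the unit's x = -80, so 30 behind lower_edge, straight above the line of the row's spines. The board covers all behind it; a channel 12 deep hangs under it from the unit's x = -45 to +5. The end panels' front edges are at x = -80 too.
- binder: The ring binder to be shelved, standing alone on the desk: black, rigid, 170 deep (x) x 40 thick (y) x 215 high, 0.28 to 0.52 kg. Origin: centre of underside; z up, x from the spine (at x = -85, white blank label, eyelet; starts facing the robot's side, its x within 20 degrees of world x) to the open edge (x = +85). Covers at y = +20 and -20.
- row_last: The right-hand, last binder of the row on the shelf, next to the free space: loose, grey, same size, shape and frame as the binder on the desk (origin centre of underside, spine x = -85, covers y = +20 and -20). Stands on the lower board, parallel to the unit, spine 30 behind the board's front edge.
- bookend_front (a point): On the hanging book support, a dark steel plate 4 thick, parallel to the binders, 65 to 220 above the desk: half way up its front edge (142 above the desk), on the face towards the row, at the unit's x = -95, so 15 in front of spines and top board. It runs 150 back from here, hung by a strip 65 to 105 back. On its far (-y) side the front 12 are hemmed to a bar 16 thick in all. Axes: unit's.
- bookend (a joint): Slide of the book support in its channel, m; grows to the left (unit's +y), towards the row. 0 = its face at the unit's y = -160 mm; range -0.10 to 0.28; starts at 0.06 to 0.15. Takes about 2.5 N to slide, 1 to 2 N more when it pushes the binder along; stays where left.
- pen_cup: Bystander: dark steel pen cup with three pens, 80 across, 100 high (pens to 155), on the desk. Origin: centre of its underside.
- stapler: Bystander: desk stapler, 140 x 36 x 60 high, on the desk to the right. Origin: centre of its underside.
- tape_dispenser: Bystander: black desk tape dispenser, 150 x 55 x 82 high, on the desk to the left. Origin: centre of its underside.
- row2_spine (a point): Middle of the spine of the third binder of the row, counted from the left end panel, 150 above its foot (50 thick, loose, otherwise like row_last).
- row1_spine (a point): Middle of the spine of the second binder of the row, counted from the left end panel, 150 above its foot (40 thick, loose, otherwise like row_last).
- row0_spine (a point): Middle of the spine of the first binder of the row, counted from the left end panel, 150 above its foot (50 thick, loose, otherwise like row_last).
Things that resemble listed ones, but are neither listed nor needed, are in the scene too. What is shaped like the part that bears row0_spine but orange or yellow is not meant.

How it is judged:
By the outcome, as a careful person would: the job done as asked, in the order asked, and still so for the second after the job is handed in, with the robot touching nothing.
It also fails if it takes over 59 s, if anything falls off the work surface, if the arm or the gripper's body presses on something with over 40 N, if the wrist force passes 120 N, or if a joint passes its speed limit or range.

## Working session

There is one attempt and no reset: what is moved stays moved. The work goes in short steps, Python scripts to look and compute and a tool call to move; the robot and the scene stay as the last step left them, time stands still between calls to the robot, and variables do not carry over. Pictures are saved under pics/ and viewed, at most 10 in all, crops included, and the job is handed in when it is done.

Besides the shell and the picture viewer there is one more tool, called after ">>>" as name([rows], argument=value, ...), one row to a line, values as JSON. play_rows: Moves the arm, as the interface text tells. Its arguments: {"type":"object","properties":{"series":{"type":"array"},"newtons":{"type":"number"}},"required":["series"]}

```bash
mkdir -p pics
cat > h.py <<'E'
import numpy as np,cv2
from scipy.spatial.transform import Rotation as R
from workcell import ctrl
def cam(n):
    p=ctrl.camera_params(n);o=np.array(p["orientation"],float)
    Rm=R.from_rotvec(o).as_matrix() if o.size==3 else (o.reshape(3,3) if o.size==9 else None)
    return np.array(p["mtx"]),np.array(p["origin"],float),Rm
def ray(n,uv):
    K,o,Rm=cam(n);d=Rm@np.linalg.solve(K,[uv[0],uv[1],1.]);return o,d
def atz(n,uv,z):
    o,d=ray(n,uv);return o+d*(z-o[2])/d[2]
def proj(n,P):
    K,o,Rm=cam(n);q=(np.atleast_2d(P)-o)@Rm@K.T;return q[:,:2]/q[:,2:]
E
python3 - <<'E'
from h import *
print({n:ctrl.camera_params(n) for n in("scene","top")})
print(ctrl.observe())
ims=[]
for n in("scene","top"):
    im=ctrl.read_camera(n)[:,:,::-1];cv2.imwrite(f"pics/{n}0.png",im)
    for l in ["binder","row_last","lower_edge","upper_edge","bookend_front","pen_cup","stapler","tape_dispenser","row2_spine","row1_spine","row0_spine","shelf_unit"]:
        print(n,l,[(np.round(d["location"],1).tolist(),round(d["conf"],2)) for d in ctrl.spot_point(n,l)])
E
```

```text
{'scene': {'mtx': array([[384.70708128,   0.        , 282.7186364 ],
       [  0.        , 384.70708128, 206.80606117],
       [  0.        ,   0.        ,   1.        ]]), 'origin': array([ 327.31646797,  378.96722295, 1300.68229939]), 'orientation': array([-0.92133089,  2.85459083, -0.49893883])}, 'top': {'mtx': array([[406.15184201,   0.        , 279.87138048],
       [  0.        , 406.15184201, 207.05087407],
       [  0.        ,   0.        ,   1.        ]]), 'origin': array([ 464.57165636,   66.83536775, 1456.74052458]), 'orientation': array([-2.17034717,  2.19085432, -0.05030599])}}
{'clock': 0.0, 'qpos': array([-9.64400741e-01,  3.85582130e-01,  6.60538400e-03, -5.20035347e-04,
       -1.19402455e+00, -2.58640154e-01]), 'dq': array([-0.00158115, -0.0002021 ,  0.00105735, -0.00070979,  0.00038055,
        0.00048392]), 'tau': array([ 1.78878883e-03, -3.90669465e+01,  1.87408358e+01,  4.22008842e+00,
        1.10554116e-02, -2.03950285e-04]), 'tool_pos': array([ 212.8229178 , -586.98801228,  221.43306834]), 'ee_rot': array([ 0.5431235 , -3.09379374, -0.00346231]), 'ft_force':
[... 728 characters left out ...]
 343.4], 0.57), ([239.7, 204.6], 0.4)]
scene shelf_unit []
top binder [([362.7, 228.3], 0.93), ([327.4, 153.8], 0.7)]
top row_last [([325.6, 151.2], 0.56), ([285.4, 150.2], 0.55)]
top lower_edge [([323.2, 180.3], 0.64)]
top upper_edge [([338.2, 157.6], 0.97), ([425.9, 255.3], 0.74)]
top bookend_front [([354.3, 172.3], 0.47)]
top pen_cup [([231.1, 227.5], 0.55)]
top stapler [([423.4, 254.1], 0.98), ([175.5, 252.9], 0.52), ([325.5, 147.7], 0.22)]
top tape_dispenser [([422.1, 255.8], 0.51)]
top row2_spine [([272.1, 170.4], 0.59)]
top row1_spine [([254.7, 171.1], 0.57)]
top row0_spine [([225.9, 290.3], 0.97), ([196.0, 145.6], 0.59), ([240.6, 169.6], 0.49)]
top shelf_unit [([325.1, 152.0], 0.95)]
```

View pics/scene0.png

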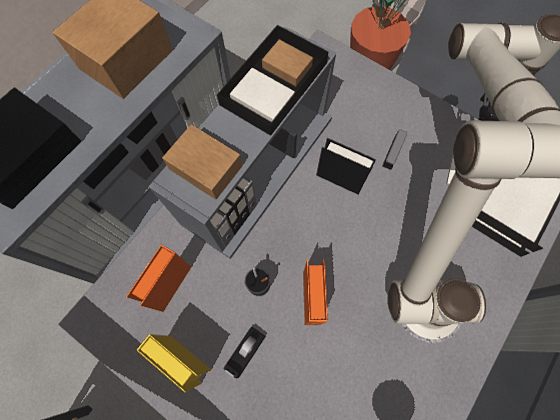

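View pics/top0.png

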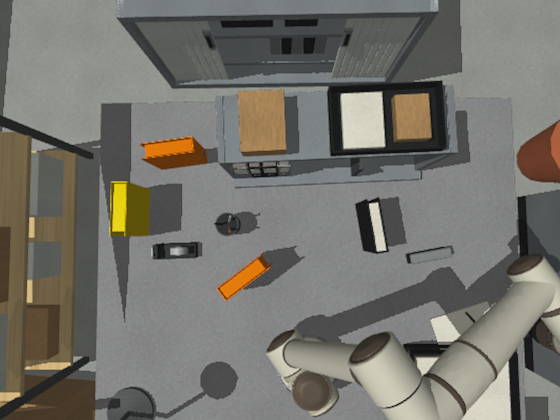

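The scene picture shows the black binder at (347,165), with row spines at about (237,208) and the bookend at about (290,148). In the top view the binder is at (372,226) and the shelf's front edge runs along row ~180. Things that could be taken for the binder: orange at scene (315,292) and (160,278), yellow at (172,360), and the black tray on the shelf at (272,80). Only the one at (347,165) is black and standing alone on the desk.

```bash
cat > fit.py <<'E'
from h import *
from scipy.optimize import least_squares,minimize
obs=[("scene",(235.8,198.2),(0+5,148,30)),("scene",(282.1,182.9),(-110,0,30)),("scene",(275.7,138.7),(-80,0,330)),
("scene",(240.4,207.1),(-80,195,180)),("scene",(229.4,218.5),(-80,240,180)),("scene",(225.5,229.7),(-80,285,180)),
("top",(323.2,180.3),(-110,0,30)),("top",(338.2,157.6),(-80,0,330)),("top",(272.1,170.4),(-80,195,180)),("top",(254.7,171.1),(-80,240,180)),("top",(240.6,169.6),(-80,285,180)),
("scene",(292.5,148.8),"b"),("top",(354.3,172.3),"b")]
def T(p,P):
    c,s=np.cos(p[2]),np.sin(p[2]);P=np.atleast_2d(P)
    return np.c_[p[0]+c*P[:,0]-s*P[:,1],p[1]+s*P[:,0]+c*P[:,1],P[:,2]]
def res(p):
    r=[]
    for n,uv,P in obs:
        if P=="b":P=(-95,p[3],142)
        r+=list(proj(n,T(p,P))[0]-uv)
    return np.array(r)
s=least_squares(res,[800,0,0,-60],loss="soft_l1",x_scale=[100,100,.1,100])
print("shelf",s.x.round(3));print(res(s.x).reshape(-1,2).round(1).tolist())
def box(p,d=170,w=40,h=215):
    return T(p,[(x,y,z) for x in(-d/2,d/2) for y in(-w/2,w/2) for z in(0,h)])
ms={}
for n in("scene","top"):
    ctrl.read_camera(n);L=ctrl.masks_of(n,"binder");print(n,[(np.round(d["location"]).tolist(),round(d["conf"],2),int(d["mask"].sum())) for d in L])
    ms[n]=L[0]["mask"]
def cost(p):
    c=0
    for n,m in ms.items():
        a=np.zeros((1680,2240),np.uint8);cv2.fillConvexPoly(a,cv2.convexHull(((proj(n,box(p))+.5)*4).round().astype(np.int32)),1)
        M=cv2.resize(m.astype(np.uint8),(2240,1680),interpolation=cv2.INTER_NEAREST)
        c+=1-(a&M).sum()/(a|M).sum()
    return c
g=np.mean([atz("scene",(337.9,177.8),0),atz("top",(362.7,228.3),0)],0);print(atz("scene",(337.9,177.8),0),atz("top",(362.7,228.3),0))
b=min((minimize(cost,[g[0],g[1],y],method="Nelder-Mead",options=dict(initial_simplex=np.array([[g[0],g[1],y],[g[0]+15,g[1],y],[g[0],g[1]+15,y],[g[0],g[1],y+.15]]),xatol=.01,maxiter=200)) for y in(-.2,0,.2)),key=lambda r:r.fun)
print("binder",b.x,b.fun)
for n,l,z in(("top","stapler",0),("scene","stapler",0),("scene","pen_cup",0),("scene","tape_dispenser",0)):
    print(l,n,[atz(n,d["location"],z).round() for d in ctrl.spot_point(n,l)[:1]])
im=cv2.resize(cv2.imread("pics/scene0.png")[60:260,150:420],None,fx=3,fy=3,interpolation=cv2.INTER_CUBIC)
def dr(im,n,Ps,col,o,f):
    for u in proj(n,Ps): cv2.circle(im,tuple(((u-o+.5)*f).astype(int)),3,col,-1)
q=s.x
pts=T(q,[(-110,310,30),(-110,-310,30),(-80,310,330),(-80,-310,330),(-80,128,30),(-80,128,245),(-80,310,245),(-95,q[3],65),(-95,q[3],220),(55,q[3],220)])
dr(im,"scene",pts,(0,0,255),(150,60),3);dr(im,"scene",box(b.x),(0,255,0),(150,60),3);cv2.imwrite("pics/c1.png",im)
im=cv2.resize(cv2.imread("pics/top0.png")[80:270,200:466],None,fx=3,fy=3,interpolation=cv2.INTER_CUBIC)
dr(im,"top",pts,(0,0,255),(200,80),3);dr(im,"top",box(b.x),(0,255,0),(200,80),3);cv2.imwrite("pics/c2.png",im)
E
python3 fit.py
```

```text
shelf [ 7.51621e+02 -6.74680e+01  4.10000e-02 -8.08360e+01]
[[-2.7, -0.3], [1.2, -0.6], [-0.5, -3.3], [0.5, -0.7], [2.9, -0.6], [-1.9, 0.0], [2.8, 1.9], [-2.6, 0.6], [-3.7, -0.3], [-0.4, -0.2], [-0.5, 2.0], [0.4, -0.3], [-0.4, -0.2]]
scene [([344.0, 165.0], 0.56, 2078)]
top [([371.0, 227.0], 0.65, 1321), ([342.0, 132.0], 0.35, 21562)]
[ 496.08334488 -215.31469366    0.        ] [ 478.50754869 -203.15034357    0.        ]
binder [ 4.86789111e+02 -2.07764148e+02  1.45435776e-01] 0.11977208049378385
stapler top [array([ 380., -414.,    0.])]
stapler scene [array([ 384., -418.,   -0.])]
pen_cup scene [array([497., 279.,   0.])]
tape_dispenser scene [array([411., 460.,   0.])]
```

View pics/c1.png

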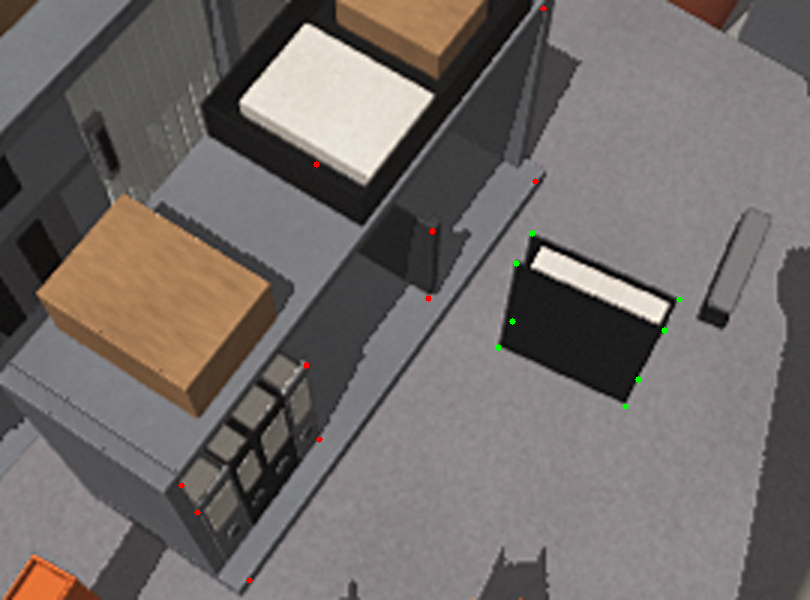

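View pics/c2.png

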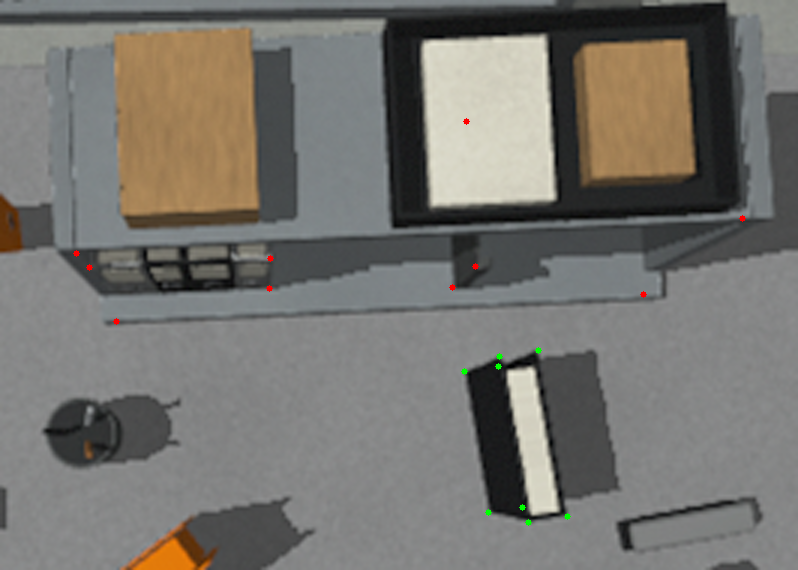

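The crops confirm it. The black binder with a white block (c1 at (590,320), c2 at (520,440)) stands on the desk and my box fit lands on its corners within 1–2 px. The shelf fit is a few mm off at the board ends in c2, so I refine it with the corners I can read there.

```bash
cat > fit2.py <<'E'
from h import *
import re
from scipy.optimize import least_squares
src=open("fit.py").read().split("s=least_squares")[0]
exec(src.replace("from h import *",""))
C2=lambda u:(u[0]/3+200-.33,u[1]/3+80-.33); C1=lambda u:(u[0]/3+150-.33,u[1]/3+60-.33)
ex=[("top",C2((105,322)),(-110,330,30)),("top",C2((662,297)),(-110,-330,30)),("top",C2((772,218)),(-80,-330,350)),("top",C2((57,247)),(-80,330,350)),("scene",C1((545,173)),(-110,-330,30)),("scene",C1((305,363)),(-80,128,245)),("scene",C1((320,438)),(-80,128,30)),("top",C2((271,249)),(-80,128,245))]
obs=obs+ex*2
s=least_squares(res,[751,-67,.04,-80],loss="soft_l1",x_scale=[100,100,.1,100])
print("shelf",s.x.round(3));print(res(s.x).reshape(-1,2).round(1).tolist()[:21])
E
python3 fit2.py
cat >> h.py <<'E'
def rot(yaw,tilt):
    """tool y = left at yaw; tool z = forward by tilt deg from straight down"""
    c,s=np.cos(yaw),np.sin(yaw);t=np.radians(tilt);f=np.array([c,s,0]);z=np.sin(t)*f-np.cos(t)*np.array([0,0,1.]);y=np.array([-s,c,0])
    return np.c_[np.cross(y,z),y,z]
def need(Rt,tcp,p=None,r=None):
    o=ctrl.observe();p=o["tool_pos"] if p is None else p;r=R.from_rotvec(o["ee_rot"]).as_matrix() if r is None else r
    w=R.from_matrix(r.T@Rt).as_rotvec(degrees=True)
    print("turn first",w.round(1),"then shift(new frame)",(Rt.T@(tcp-p)).round(1),"| shift(old frame)",(r.T@(tcp-p)).round(1))
E
python3 - <<'E'
from h import *
b=np.array([487,-208]);yaw=.145
f=np.array([np.cos(yaw),np.sin(yaw)])
for t in(45,60):
    Rt=rot(yaw,t);g=np.r_[b-f*60,183.];tcp=g+19*Rt[:,2];pre=tcp-90*Rt[:,2];print(t,tcp,pre);need(Rt,pre)
E
```

```text
shelf [ 7.51063e+02 -6.93160e+01  3.10000e-02 -8.00430e+01]
[[-2.6, -0.9], [1.5, -0.7], [-0.1, -3.4], [0.3, -1.2], [2.6, -1.2], [-2.3, -0.7], [3.0, 2.1], [-2.2, 0.8], [-3.4, -0.7], [-0.2, -0.8], [-0.2, 1.3], [0.8, -0.1], [-0.4, 0.2], [-1.8, -0.7], [-0.2, -0.2], [0.7, -0.4], [-1.6, 0.2], [0.2, -0.7], [0.5, 0.4], [-0.2, -0.1], [-0.0, 2.7]]
45 [ 440.92368603 -214.72828582  169.56497116] [ 377.95191579 -223.92372774  233.20458146]
turn first [  4.6 -44.8  11. ] then shift(new frame) [-160.1  336.   145. ] | shift(old frame) [-279.   285.6  -10.7]
60 [ 443.91145343 -214.2919976   173.5       ] [ 366.78710078 -225.55406793  218.5       ]
turn first [  6.1 -59.8  10.5] then shift(new frame) [-98.7 336.  179.1] | shift(old frame) [-267.9  287.9    4. ]
```

Run:
```python
from h import *
b=np.array([487,-208]);yaw=.145
f=np.array([np.cos(yaw),np.sin(yaw)])
for t in(45,55):
    Rt=rot(yaw,t);g=np.r_[b-f*60,183.];tcp=g+19*Rt[:,2]
    need(Rt,tcp+[0,0,110]);need(Rt,tcp)
```

```text
turn first [  4.6 -44.8  11. ] then shift(new frame) [-237.8  336.   157.2] | shift(old frame) [-341.3  272.8  -57. ]
turn first [  4.6 -44.8  11. ] then shift(new frame) [-160.1  336.   235. ] | shift(old frame) [-341.3  272.8   53. ]
turn first [  5.6 -54.8  10.7] then shift(new frame) [-210.2  336.   196.4] | shift(old frame) [-343.4  272.4  -59.6]
turn first [  5.6 -54.8  10.7] then shift(new frame) [-120.1  336.   259.5] | shift(old frame) [-343.4  272.4   50.4]
```

>>> play_rows([
  [-30,24,-8,0,0,0,-1],
  [-30,24,-8,0,0,0,-1],
  [-30,24,-8,0,0,0,-1],
  [-30,24,-8,0,0,0,-1],
  [-30,24,-8,0,0,0,-1],
  [-30,24,-8,0,0,0,-1],
  [-30,24,-8,0,0,0,-1],
  [-30,24,-8,0,0,0,-1],
  [-30,24,-8,0,0,0,-1],
  [-30,24,-8,0,0,0,-1],
], newtons=40)

```text
clock: 2.53
tool_pos: [413.8, -257.9, 303.4]
ee_rot: [-0.543, 3.093, -0.001]
ft_force: [1.4, -0.7, 0.8]
grip_width: 87.2
gripper_force: 0.0
```

>>> play_rows([
  [0,0,0,0.6,-5.5,1.1,-1],
  [0,0,0,0.6,-5.5,1.1,-1],
  [0,0,0,0.6,-5.5,1.1,-1],
  [0,0,0,0.6,-5.5,1.1,-1],
  [0,0,0,0.6,-5.5,1.1,-1],
  [0,0,0,0.6,-5.5,1.1,-1],
  [0,0,0,0.6,-5.5,1.1,-1],
  [0,0,0,0.6,-5.5,1.1,-1],
  [0,0,0,0.6,-5.5,1.1,-1],
  [0,0,0,0.6,-5.5,1.1,-1],
])

```text
clock: 3.37
tool_pos: [413.6, -259.5, 304.2]
ee_rot: [-0.153, 2.167, 0.071]
ft_force: [-1.2, 0.9, -0.7]
grip_width: 86.7
gripper_force: 0.0
```

```bash
cat > g.py <<'E'
from h import *
import sys
b=np.array([487,-208]);yaw=.145
f=np.array([np.cos(yaw),np.sin(yaw)])
o=ctrl.observe();print(o["qpos"].round(2),o["clock"],o["tool_pos"].round(1));print(R.from_rotvec(o["ee_rot"]).as_matrix().round(3))
for t in(45,55):
    Rt=rot(yaw,t);g=np.r_[b-f*60,183.];tcp=g+19*Rt[:,2]
    print(t);need(Rt,tcp+[0,0,110]);need(Rt,tcp)
E
python3 g.py
```

```text
[-0.81 -0.08 -0.36 -1.02 -0.9  -0.11] 3.3667 [ 413.6 -259.5  304.2]
[[-0.559 -0.137  0.818]
 [-0.083  0.991  0.109]
 [-0.825 -0.007 -0.565]]
45
turn first [-0.6 10.6  0. ] then shift(new frame) [-6.3 40.4 41.2] | shift(old frame) [ 1.4 40.8 41.2]
turn first [-0.6 10.6  0. ] then shift(new frame) [ 71.5  40.4 118.9] | shift(old frame) [ 92.1  41.6 103.3]
55
turn first [-0.6  0.6  0.1] then shift(new frame) [-2.3 40.4 41.9] | shift(old frame) [-1.9 40.8 41.5]
turn first [-0.6  0.6  0.1] then shift(new frame) [ 87.8  40.4 105. ] | shift(old frame) [ 88.8  41.6 103.6]
```

>>> play_rows([
  [-1,21,22,-0.3,0.3,0,-1],
  [-1,20,22,-0.3,0.3,0,-1],
  [0,0,0,0,0,0,-1],
  [14,0,10,0,0,0,-1],
  [14,0,10,0,0,0,-1],
  [14,0,10,0,0,0,-1],
  [14,0,10,0,0,0,-1],
  [15,0,11,0,0,0,-1],
  [15,0,11,0,0,0,-1],
  [0,0,0,0,0,0,-1],
])

```text
clock: 4.2
tool_pos: [444.1, -212.9, 169.5]
ee_rot: [-0.155, 2.188, 0.091]
ft_force: [-0.6, 0.1, -0.0]
grip_width: 87.2
gripper_force: 0.0
```

```bash
python3 g.py
python3 - <<'E'
from h import *
a=[ctrl.read_camera(n)[:,:,::-1] for n in("scene","top")]
A=cv2.resize(a[0][90:230,290:420],None,fx=3,fy=3,interpolation=cv2.INTER_CUBIC);B=cv2.resize(a[1][160:300,310:440],None,fx=3,fy=3,interpolation=cv2.INTER_CUBIC)
cv2.imwrite("pics/g1.png",np.hstack([A,B]))
E
```

```text
[-0.77  0.12 -0.51 -1.3  -0.74  0.29] 4.2 [ 444.1 -212.9  169.5]
[[-0.577 -0.145  0.804]
 [-0.078  0.989  0.122]
 [-0.813  0.008 -0.582]]
45
turn first [ 0.3  9.4 -0.3] then shift(new frame) [-75.4  -1.3 -80.2] | shift(old frame) [-87.5  -0.4 -66.8]
turn first [ 0.3  9.4 -0.3] then shift(new frame) [ 2.3 -1.3 -2.4] | shift(old frame) [ 1.9 -1.3 -2.8]
55
turn first [ 0.3 -0.6 -0.4] then shift(new frame) [-91.5  -1.3 -65.6] | shift(old frame) [-90.8  -0.4 -66.5]
turn first [ 0.3 -0.6 -0.4] then shift(new frame) [-1.4 -1.3 -2.5] | shift(old frame) [-1.4 -1.3 -2.5]
```

View pics/g1.png

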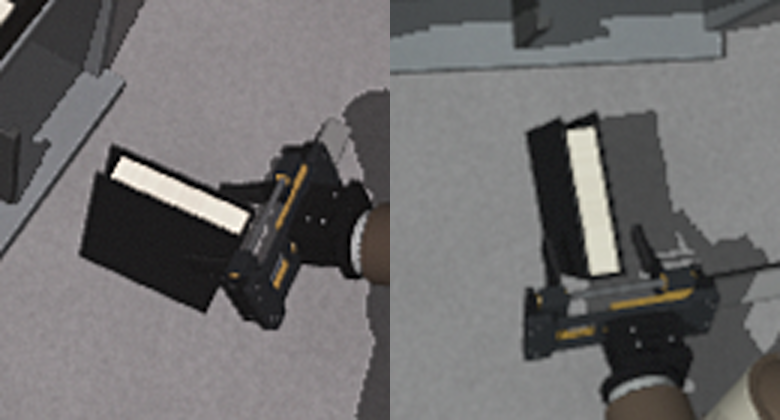

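The picture shows the two fingers straddling the binder's spine end (left panel ~(230,240), right panel between (550,260) and (645,250)), with no contact from the gripper body. Close the gripper.

>>> play_rows([
  [0,0,0,0,0,0,1],
  [0,0,0,0,0,0,1],
  [0,0,0,0,0,0,1],
  [0,0,0,0,0,0,1],
  [0,0,0,0,0,0,1],
  [0,0,0,0,0,0,1],
  [0,0,0,0,0,0,1],
  [0,0,0,0,0,0,1],
], newtons=55)

```text
clock: 4.97
tool_pos: [445.2, -213.6, 173.0]
ee_rot: [-0.158, 2.184, 0.085]
ft_force: [-0.3, -1.1, 0.4]
grip_width: 41.4
gripper_force: 0.3
```

>>> play_rows([
  [-5,0,-3,0,0,0,1],
  [-8,0,-6,0,0,0,1],
  [-12,0,-9,0,0,0,1],
  [-12,0,-9,0,0,0,1],
  [-12,0,-9,0,0,0,1],
  [-8,0,-6,0,0,0,1],
  [0,0,0,0,0,0,1],
  [0,0,0,0,0,0,1],
])

```text
clock: 5.63
tool_pos: [443.1, -213.1, 242.3]
ee_rot: [-0.159, 2.186, 0.087]
ft_force: [-0.5, -0.4, -6.1]
grip_width: 39.7
gripper_force: 54.9
```

Run:
```python
from h import *
o=ctrl.observe();print(o["tool_pos"].round(1),o["qpos"].round(2),R.from_rotvec(o["ee_rot"]).as_matrix().round(3).tolist(),o["ft_force"],o["wrist_torque"])
a=[ctrl.read_camera(n)[:,:,::-1] for n in("scene","top")]
A=cv2.resize(a[0][60:230,270:400],None,fx=3,fy=3,interpolation=cv2.INTER_CUBIC);B=cv2.resize(a[1][150:320,310:440],None,fx=3,fy=3,interpolation=cv2.INTER_CUBIC)
cv2.imwrite("pics/g2.png",np.hstack([A,B]))
```

```text
[ 443.1 -213.1  242.3] [-0.68 -0.03 -0.45 -1.11 -0.74 -0.03] [[-0.575, -0.147, 0.805], [-0.082, 0.989, 0.121], [-0.814, 0.004, -0.58]] [-0.54451123 -0.38380422 -6.06472796] [-0.41812706  3.21747833  0.0465228 ]
```

View pics/g2.png

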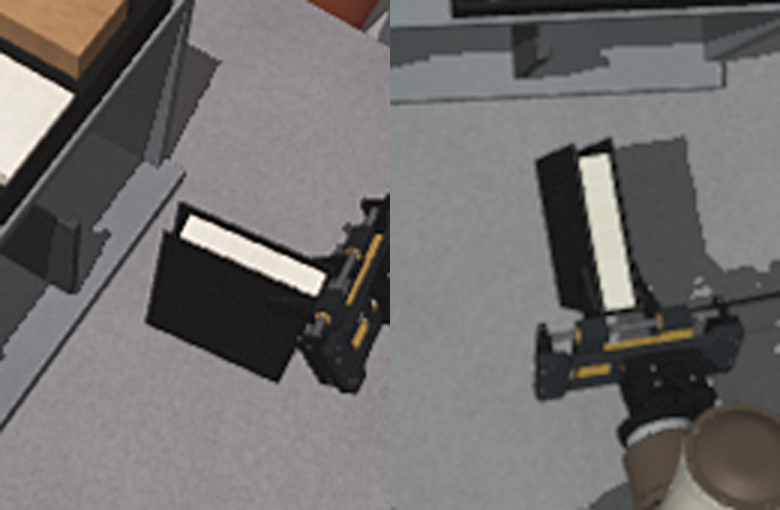

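The picture shows the binder lifted and close to level (left panel far corners (180,203), (165,233), (148,322); near bottom (278,380)). I'll fit its pose in the hand from the corners.

Run:
```python
from h import *
from scipy.optimize import least_squares
o=ctrl.observe();tcp=o["tool_pos"];Rt=R.from_rotvec(o["ee_rot"]).as_matrix()
S=lambda u:("scene",(u[0]/3+270-.33,u[1]/3+60-.33));Tp=lambda u:("top",((u[0]-390)/3+310-.33,u[1]/3+150-.33))
obs=[(S((180,203)),(85,-20,215)),(S((165,233)),(85,20,215)),(S((148,322)),(85,20,0)),(S((278,380)),(-85,20,0)),
(Tp((612,138)),(85,-20,215)),(Tp((577,146)),(85,20,215)),(Tp((537,160)),(85,20,0)),(Tp((560,307)),(-85,20,0))]
def W(p,P): return np.array(p[:3])+R.from_euler("ZYX",[p[3],p[4],0]).apply(P)
def res(p): return np.concatenate([proj(n,W(p,P))[0]-u for (n,u),P in obs])
s=least_squares(res,[490,-207,70,.14,0],loss="soft_l1",x_scale=[100,100,100,.1,.1])
print(s.x.round(3),res(s.x).reshape(-1,2).round(1).tolist())
yaw=np.arctan2(-Rt[0,1],Rt[1,1]);print("toolyaw",yaw)
Rb=R.from_euler("ZYX",[yaw,s.x[4],0]).as_matrix()
print("grasp pt in binder",R.from_euler("ZYX",[s.x[3],s.x[4],0]).inv().apply(tcp-19*Rt[:,2]-s.x[:3]))
```

```text
[ 4.84529e+02 -2.11099e+02  6.29870e+01  1.61000e-01 -5.00000e-03] [[0.8, -0.4], [0.4, -0.1], [-0.7, 0.9], [0.2, 1.5], [1.1, -0.3], [-0.9, -0.6], [-0.5, -0.2], [0.8, -0.1]]
toolyaw 0.1461843586186262
grasp pt in binder [-55.93308207   4.75364726 189.86420003]
```

```bash
cat > p.py <<'E'
from h import *
sh=np.array([751.06,-69.3,.031])
def tgt(ux,uy,foot,tilt=55,yaw=sh[2],dx=56,dz=184):
    c,s=np.cos(yaw),np.sin(yaw)
    o=np.array([sh[0]+c*ux-s*uy,sh[1]+s*ux+c*uy,foot]);Rt=rot(yaw,tilt)
    return Rt,o+np.array([-dx*c,-dx*s,dz])+19*Rt[:,2]
E
python3 - <<'E'
from p import *
for u in((-220,76,60),(5,76,45),(5,76,30)):
    Rt,t=tgt(*u);print(u,t.round(1));need(Rt,t)
E
```

```text
(-220, 76, 60) [488.4  -1.4 233.1]
turn first [ 5.6 -0.5  3.6] then shift(new frame) [-22.9 210.3  47.4] | shift(old frame) [-36.3 202.9  67.2]
(5, 76, 45) [713.3   5.6 218.1]
turn first [ 5.6 -0.5  3.6] then shift(new frame) [-139.6  210.3  240.3] | shift(old frame) [-154.1  177.   257.7]
(5, 76, 30) [713.3   5.6 203.1]
turn first [ 5.6 -0.5  3.6] then shift(new frame) [-127.4  210.3  248.9] | shift(old frame) [-141.9  176.9  266.4]
```

>>> play_rows([
  [0,0,0,1.9,-0.2,1.2,1],
  [0,0,0,1.9,-0.2,1.2,1],
  [0,0,0,1.8,-0.1,1.2,1],
  [-2,20,5,0,0,0,1],
  [-3,35,8,0,0,0,1],
  [-4,35,8,0,0,0,1],
  [-4,35,8,0,0,0,1],
  [-4,35,8,0,0,0,1],
  [-4,35,8,0,0,0,1],
  [-2,15,3,0,0,0,1],
])

```text
clock: 6.57
tool_pos: [482.6, -41.0, 199.6]
ee_rot: [-0.05, 2.154, 0.061]
ft_force: [-0.9, -0.7, -4.6]
grip_width: 39.7
gripper_force: 55.0
```

Run:
```python
from p import *
print(ctrl.observe()["qpos"].round(2),ctrl.observe()["tool_pos"].round(1))
for u in((-220,76,45),(5,76,45),(5,76,30)):
    Rt,t=tgt(*u);print(u,t.round(1));need(Rt,t)
```

```text
[-0.12 -0.08 -0.63 -1.36 -0.16 -0.14] [482.6 -41.  199.6]
(-220, 76, 45) [488.4  -1.4 218.1]
turn first [ 2.1  1.6 -0.2] then shift(new frame) [-19.1  39.4  -4.8] | shift(old frame) [-19.1  39.6  -2.9]
(5, 76, 45) [713.3   5.6 218.1]
turn first [ 2.1  1.6 -0.2] then shift(new frame) [-148.2   39.4  179.5] | shift(old frame) [-143.    33.3  184.8]
(5, 76, 30) [713.3   5.6 203.1]
turn first [ 2.1  1.6 -0.2] then shift(new frame) [-135.9   39.4  188.1] | shift(old frame) [-130.5   32.9  193.1]
```

```bash
cat > k.py <<'E'
from p import *
from scipy.optimize import least_squares
D=[([-9.644e-01,.38558,.0066,-.0005,-1.194,-.2586],[212.82,-586.99,221.43]),([-.81,-.08,-.36,-1.02,-.9,-.11],[413.6,-259.5,304.2]),([-.77,.12,-.51,-1.3,-.74,.29],[444.1,-212.9,169.5]),([-.68,-.03,-.45,-1.11,-.74,-.03],[443.1,-213.1,242.3]),([-.12,-.08,-.63,-1.36,-.16,-.14],[482.6,-41,199.6])]
def fk(p,q):
    h,a,e,b,L=p;s4=1
    A=R.from_euler("z",q[0]);ph=q[1]-q[2]
    w=np.array([a*np.sin(q[1]),0,h+a*np.cos(q[1])])+R.from_euler("y",ph).apply([b,0,e])
    F=A*R.from_euler("y",ph)*R.from_euler("x",SG*q[3])*R.from_euler("y",-q[4])
    return A.apply(w)+F.apply([L,0,0]),F.apply([1,0,0])
best=None
for SG in(1,-1):
    s=least_squares(lambda p:np.concatenate([fk(p,q)[0]-x for q,x in D]),[300,400,50,400,250],loss="soft_l1",f_scale=5)
    print(SG,s.x.round(1),s.cost);best=min([best,(s.cost,SG,s.x)],key=lambda t:t[0]) if best else (s.cost,SG,s.x)
SG,P=best[1:]
lo=[-3.1,-1.2,-1.06,-3.15,-2.98,-.165];hi=[3.1,2.05,1.4,2.04,-.165,-.16]
def ik(tcp,zd,q0):
    f=lambda q:np.r_[(fk(P,np.r_[q,0])[0]-tcp)/100,(fk(P,np.r_[q,0])[1]-zd)*3]
    r=least_squares(f,np.clip(q0,np.array(lo[:5])+.01,np.array(hi[:5])-.01),bounds=(lo[:5],hi[:5]));return r.x,r.cost
if __name__=="__main__":
  for t in(35,45,50,55,65,75,88):
    for u in((-220,76,45),(-160,76,45),(-100,76,45),(5,76,45)):
        Rt,tc=tgt(*u,tilt=t);b=min((ik(tc,Rt[:,2],[q1,.1,-.4,q4,-.4]) for q1 in(-.4,0,.4) for q4 in(-3,-1.3,0,1)),key=lambda r:r[1]);print(t,u,b[0].round(2),round(b[1],5))
E
python3 k.py
```

```text
1 [ -70.9  225.1  224.4  538.1 -178.9] 2615.3694832934
-1 [120.9 434.9 -23.5 441.1 185.1] 1710.936541883386
35 (-220, 76, 45) [-0.01 -0.05 -0.44 -0.05 -0.57] 0.0
35 (-160, 76, 45) [-0.01  0.09 -0.3  -0.04 -0.57] 0.0
35 (-100, 76, 45) [-0.    0.22 -0.15 -0.03 -0.59] 0.0
35 (5, 76, 45) [ 0.    0.44  0.15 -0.03 -0.67] 0.0
45 (-220, 76, 45) [-0.02 -0.08 -0.52 -0.1  -0.35] 0.0
45 (-160, 76, 45) [-0.01  0.06 -0.38 -0.08 -0.35] 0.0
45 (-100, 76, 45) [-0.    0.19 -0.23 -0.07 -0.37] 0.0
45 (5, 76, 45) [ 0.    0.41  0.06 -0.05 -0.44] 0.0
50 (-220, 76, 45) [-0.02 -0.09 -0.55 -0.16 -0.24] 0.0
50 (-160, 76, 45) [-0.01  0.05 -0.42 -0.14 -0.23] 0.0
50 (-100, 76, 45) [-0.    0.18 -0.27 -0.11 -0.25] 0.0
50 (5, 76, 45) [ 0.    0.4   0.02 -0.07 -0.32] 0.0
55 (-220, 76, 45) [-0.03 -0.1  -0.57 -0.33 -0.17] 0.0028
55 (-160, 76, 45) [-0.02  0.04 -0.43 -0.28 -0.17] 0.00377
55 (-100, 76, 45) [-0.01  0.18 -0.29 -0.22 -0.17] 0.00177
55 (5, 76, 45) [ 0.    0.39 -0.02 -0.12 -0.2 ] 0.0
65 (-220, 76, 45) [-0.03 -0.08 -0.66 -2.79 -0.17] 0.00149
65 (-160, 76, 45) [-0.02  0.06 -0.52 -2.85 -0.17] 0.00153
65 (-100, 76, 45) [-0.01  0.19 -0.38 -2.86 -0.17] 0.00417
65 (5, 76, 45) [-0.01  0.4  -0.13 -2.75 -0.17] 0.02533
75 (-220, 76, 45) [-0.02 -0.06 -0.7  -3.   -0.38] 0.0
75 (-160, 76, 45) [-0.01  0.08 -0.56 -3.03 -0.38] 0.0
75 (-100, 76, 45) [-0.01  0.2  -0.42 -3.04 -0.36] 0.0
75 (5, 76, 45) [ 0.    0.41 -0.14 -3.04 -0.28] 0.0
88 (-220, 76, 45) [-0.02  0.01 -0.75 -3.06 -0.73] 0.0
88 (-160, 76, 45) [-0.01  0.14 -0.61 -3.07 -0.71] 0.0
88 (-100, 76, 45) [-0.01  0.25 -0.46 -3.08 -0.68] 0.0
88 (5, 76, 45) [-0.    0.45 -0.18 -3.09 -0.59] 0.0
```

>>> play_rows([
  [-10,0,-7,0.7,2.5,0,1],
  [-10,0,-7,0.7,2.5,0,1],
  [-10,0,-7,0.7,2.5,0,1],
  [0,0,0,0,0,0,1],
])

```text
clock: 6.9
tool_pos: [483.0, -77.5, 193.2]
ee_rot: [-0.062, 2.219, 0.069]
ft_force: [0.8, -0.8, -4.6]
grip_width: 39.5
gripper_force: 55.0
```

Run:
```python
from p import *
print(ctrl.observe()["qpos"].round(2),ctrl.observe()["tool_pos"].round(1))
for u in((-220,76,60),(-100,76,60),(5,76,52)):
    Rt,t=tgt(*u,tilt=48);print(u,t.round(1));need(Rt,t)
```

```text
[-0.08 -0.05 -0.63 -1.05 -0.16 -0.45] [483.  -77.5 193.2]
(-220, 76, 60) [486.9  -1.5 231.3]
turn first [2.7 4.8 0.2] then shift(new frame) [-32.5  75.9 -20.8] | shift(old frame) [-34.2  76.6 -14.4]
(-100, 76, 60) [606.9   2.3 231.3]
turn first [2.7 4.8 0.2] then shift(new frame) [-112.8   75.9   68.4] | shift(old frame) [-106.8   72.    81.1]
(5, 76, 52) [711.8   5.5 223.3]
turn first [2.7 4.8 0.2] then shift(new frame) [-177.1   75.9  151.8] | shift(old frame) [-163.9   67.7  169.5]
```

>>> play_rows([
  [-8,0,-6,0.7,4,0,1],
  [-8,0,-6,0.7,4,0,1],
  [-8,0,-6,0.7,4,0,1],
  [0,0,0,0,0,0,1],
  [0,0,0,0,0,0,1],
])

```text
clock: 7.32
tool_pos: [479.3, -101.4, 197.3]
ee_rot: [-0.077, 2.33, 0.101]
ft_force: [-0.8, -0.2, -5.7]
grip_width: 39.7
gripper_force: 55.0
```

```bash
cat > n.py <<'E'
from p import *
import sys
print(ctrl.observe()["qpos"].round(2),ctrl.observe()["tool_pos"].round(1))
t0=float(sys.argv[1])
for a in sys.argv[2:]:
    u=tuple(map(float,a.split(",")));Rt,t=tgt(*u,tilt=t0);print(u,t.round(1));need(Rt,t)
E
python3 n.py 45 -220,76,70 5,76,60
```

```text
[ 0.01 -0.06 -0.69 -0.57 -0.16 -0.99] [ 479.3 -101.4  197.3]
(-220.0, 76.0, 70.0) [486.3  -1.5 240.6]
turn first [4.3 1.4 0.2] then shift(new frame) [-37.8  99.7 -23.5] | shift(old frame) [-38.7 101.  -15. ]
(5.0, 76.0, 60.0) [711.2   5.5 230.6]
turn first [4.3 1.4 0.2] then shift(new frame) [-189.8   99.7  142.7] | shift(old frame) [-186.5   87.8  154.4]
```

>>> play_rows([
  [-6,4,-4,1,4,0,1],
  [-6,4,-4,1,4,0,1],
  [-6,4,-4,1,0,0,1],
  [-6,15,-4,1,0,0,1],
  [-6,20,-4,0,0,0,1],
  [-6,20,-4,0,0,0,1],
  [0,20,0,0,0,0,1],
  [0,15,0,0,0,0,1],
  [0,0,0,0,0,0,1],
])

```text
clock: 8.07
tool_pos: [477.5, -40.0, 258.4]
ee_rot: [-0.086, 2.432, 0.109]
ft_force: [0.1, 0.1, -5.1]
grip_width: 39.4
gripper_force: 55.0
```

```bash
python3 n.py 45 -220,76,70 -100,76,70 5,76,60
```

```text
[ 0.27 -0.2  -0.92  0.47 -0.16 -2.2 ] [477.5 -40.  258.4]
(-220.0, 76.0, 70.0) [486.3  -1.5 240.6]
turn first [ 4.7 -4.4  0.4] then shift(new frame) [ 5.6 38.2 19.7] | shift(old frame) [ 3.7 36.5 23.1]
(-100.0, 76.0, 70.0) [606.2   2.2 240.6]
turn first [ 4.7 -4.4  0.4] then shift(new frame) [-79.3  38.2 104.5] | shift(old frame) [-87.4  29.2 100.8]
(5.0, 76.0, 60.0) [711.2   5.5 230.6]
turn first [ 4.7 -4.4  0.4] then shift(new frame) [-146.4   38.2  185.8] | shift(old frame) [-160.7   22.3  176.4]
```

```bash
cat > k2.py <<'E'
from p import *
from scipy.optimize import least_squares
o=ctrl.observe()
D=[([-9.644e-01,.38558,.0066,-.0005,-1.194,-.2586],[212.82,-586.99,221.43],[.5431,-3.0938,-.0035]),([-.81,-.08,-.36,-1.02,-.9,-.11],[413.6,-259.5,304.2],[-.153,2.167,.071]),([-.77,.12,-.51,-1.3,-.74,.29],[444.1,-212.9,169.5],[-.155,2.188,.091]),([-.68,-.03,-.45,-1.11,-.74,-.03],[443.1,-213.1,242.3],[-.159,2.186,.087]),([-.12,-.08,-.63,-1.36,-.16,-.14],[482.6,-41,199.6],[-.05,2.154,.061]),
([-.08,-.05,-.63,-1.05,-.16,-.45],[483,-77.5,193.2],[-.062,2.219,.069]),([.01,-.06,-.69,-.57,-.16,-.99],[479.3,-101.4,197.3],[-.077,2.33,.101]),(o["qpos"],o["tool_pos"],o["ee_rot"])]
def fk(p,q,SG=1,S3=1):
    h,a,e,b,L,w,c=p
    A=R.from_euler("z",q[0]);ph=q[1]+S3*q[2]
    W=np.array([a*np.sin(q[1]),0,h+a*np.cos(q[1])])+R.from_euler("y",ph).apply([b,0,e])
    F=A*R.from_euler("y",ph)*R.from_euler("x",SG*q[3])*R.from_euler("y",-q[4]+c)
    return A.apply(W)+F.apply([L,0,w]),F*R.from_euler("x",q[5])
def model():
    best=None
    for SG in(1,-1):
     for S3 in(1,-1):
      f=lambda p:np.concatenate([np.r_[fk(p,q,SG,S3)[0]-x,200*(fk(p,q,SG,S3)[1].apply([1,0,0])-R.from_rotvec(r).apply([0,0,1]))] for q,x,r in D])
      s=least_squares(f,[265,444,50,470,250,0,0],loss="soft_l1",f_scale=5,x_scale=[100]*6+[.3])
      if best is None or s.cost<best[0]:best=(s.cost,SG,S3,s.x,f(s.x).reshape(-1,6))
    return best
if __name__=="__main__":
    m=model();print(m[0],m[1:3],m[3].round(2));print(m[4].round(0))
E
python3 k2.py
```

```text
4430.33110010399 (-1, -1) [429.85  46.97  39.31 324.3  227.61  52.67  -0.  ]
[[   7.  270.  -59.    0.   -0.   -0.]
 [   3.    2.   -3.   -0.    0.   -0.]
 [ -53.  -12.    3.    0.    0.    0.]
 [  -9.   -6.    9.    1.    0.    1.]
 [   6.  -33.   22.    1.   -1.    1.]
 [   4.   25.   18.   -1.    1.   -1.]
 [  -1.   98.   -6.   -0.   -1.   -0.]
 [ -50.  164. -110.    0.    0.    0.]]
```

```bash
sed -i 's/h,a,e,b,L,w,c=p/h,a,e,b,L,w,c,l=p/; s/W=np.array(\[a\*np.sin(q\[1\]),0,/W=np.array([a*np.sin(q[1]),l,/; s/250,0,0\]/250,0,0,-150]/; s/\[100\]\*6+\[.3\]/[100]*6+[.3,100]/' k2.py
cat >> k2.py <<'E'
    P=m[3];lo=np.array([-3.1,-1.2,-1.06,-3.15,-2.98]);hi=np.array([3.1,2.05,1.4,2.04,-.165])
    def ik(tc,zd,q0):
        f=lambda q:np.r_[(fk(P,np.r_[q,0],*m[1:3])[0]-tc)/100,(fk(P,np.r_[q,0],*m[1:3])[1].apply([1,0,0])-zd)*3]
        r=least_squares(f,q0,bounds=(lo,hi));return r.x,r.cost
    for t in(35,45,50,55,65,75,88):
        for u in((-220,76,60),(-100,76,60),(5,76,40)):
            Rt,tc=tgt(*u,tilt=t)
            for q4s in((-3,-2),(-1.2,-.3),(.3,1.2)):
                b=min((ik(tc,Rt[:,2],[q1,.1,-.4,q4,-.4]) for q1 in(-.2,.2) for q4 in q4s),key=lambda r:r[1])
                if b[1]<1e-3:
                    F=fk(P,np.r_[b[0],0],*m[1:3])[1];Y=F.inv().apply(Rt[:,1]);print(t,u,b[0].round(2),round(b[1],5))
E
python3 k2.py
```

```text
3882.059173916183 (-1, -1) [ 206.39  508.67 -114.57  414.89  320.48  -14.3    -0.    -97.24]
[[   3.  105. -124.    0.   -0.   -0.]
 [   0.    5.    2.   -0.    0.   -0.]
 [ -18.  -32.   22.    0.    0.    0.]
 [  -1.   -8.   14.    1.    0.    1.]
 [  24.  -54.   24.    1.   -1.    1.]
 [  16.   -3.   -1.   -1.    1.   -1.]
 [ -20.   44.  -50.   -0.   -1.   -0.]
 [-124.    5. -164.    0.    0.    0.]]
35 (-220, 76, 60) [ 0.31 -0.16 -0.4   0.24 -0.75] 0.0
35 (-220, 76, 60) [ 0.31 -0.16 -0.4   0.24 -0.75] 0.0
35 (-220, 76, 60) [ 0.31 -0.16 -0.4   0.24 -0.75] 0.0
35 (-100, 76, 60) [ 0.23  0.09 -0.16  0.17 -0.73] 0.0
35 (-100, 76, 60) [ 0.23  0.09 -0.16  0.17 -0.73] 0.0
35 (-100, 76, 60) [ 0.23  0.09 -0.16  0.17 -0.73] 0.0
35 (5, 76, 40) [ 0.19  0.31  0.06  0.14 -0.72] 0.0
35 (5, 76, 40) [ 0.19  0.31  0.06  0.14 -0.72] 0.0
35 (5, 76, 40) [ 0.19  0.31  0.06  0.14 -0.72] 0.0
45 (-220, 76, 60) [ 0.37 -0.22 -0.53  0.47 -0.55] 0.0
45 (-220, 76, 60) [ 0.37 -0.22 -0.53  0.47 -0.55] 0.0
45 (-220, 76, 60) [ 0.37 -0.22 -0.53  0.47 -0.55] 0.0
45 (-100, 76, 60) [ 0.26  0.05 -0.3   0.35 -0.48] 0.0
4
[... 570 characters left out ...]
56 -0.36] 0.0
50 (5, 76, 40) [ 0.22  0.26 -0.15  0.46 -0.33] 0.0
50 (5, 76, 40) [ 0.22  0.26 -0.15  0.46 -0.33] 0.0
50 (5, 76, 40) [ 0.22  0.26 -0.15  0.46 -0.33] 0.0
55 (-220, 76, 60) [ 0.46 -0.24 -0.68  1.03 -0.41] 0.0
55 (-220, 76, 60) [ 0.46 -0.24 -0.68  1.03 -0.41] 0.0
55 (-220, 76, 60) [ 0.46 -0.24 -0.68  1.03 -0.41] 0.0
55 (-100, 76, 60) [ 0.3   0.04 -0.44  0.99 -0.27] 0.0
55 (-100, 76, 60) [ 0.3   0.04 -0.44  0.99 -0.27] 0.0
55 (-100, 76, 60) [ 0.3   0.04 -0.44  0.99 -0.27] 0.0
55 (5, 76, 40) [ 0.24  0.26 -0.22  0.9  -0.22] 0.0
55 (5, 76, 40) [ 0.24  0.26 -0.22  0.9  -0.22] 0.0
65 (-220, 76, 60) [ 0.53 -0.18 -0.83  1.9  -0.47] 0.0
65 (-220, 76, 60) [ 0.53 -0.18 -0.83  1.9  -0.47] 0.0
```

```bash
cat > k3.py <<'E'
from k2 import *
def chain(q):
    A=R.from_euler("z",q[0]);B=A*R.from_euler("y",q[1]);C=A*R.from_euler("y",q[1]-q[2]);E=C*R.from_euler("x",-q[3]);F=E*R.from_euler("y",-q[4])
    B2=A*R.from_euler("y",-q[2])
    return A,B,C,E,F,B2
def rows(q,which):
    A,B,C,E,F,B2=[r.as_matrix() for r in chain(q)]
    d=dict(h=[0,0,1],r=A[:,0],l=A[:,1],a=B[:,2],a0=B[:,0],b=C[:,0],e=C[:,2],s=E[:,1],s2=E[:,2],L=F[:,0],w=F[:,2],m=B2[:,2],m2=B2[:,0])
    return np.array([d[k] for k in which]).T
if __name__=="__main__":
  for which in ("h a b L","h a b e L w","h r l a b e L w","h a b e s L w l","h r a b e m L", "h a b e m m2 L w l"):
    which=which.split();M=np.vstack([rows(q,which) for q,_,_ in D]);y=np.concatenate([x for _,x,_ in D])
    v,_,rk,_=np.linalg.lstsq(M,y,rcond=None);print(dict(zip(which,v.round(0))),rk,(M@v-y).reshape(-1,3).round(0).tolist())
E
python3 k3.py
```

```text
{'h': np.float64(210.0), 'a': np.float64(356.0), 'b': np.float64(456.0), 'L': np.float64(169.0)} 4 [[105.0, 130.0, -19.0], [7.0, -19.0, 39.0], [-14.0, -52.0, 28.0], [9.0, -21.0, 41.0], [16.0, 7.0, 35.0], [13.0, 61.0, 20.0], [-11.0, 121.0, -17.0], [-107.0, 129.0, -128.0]]
{'h': np.float64(120.0), 'a': np.float64(389.0), 'b': np.float64(376.0), 'e': np.float64(41.0), 'L': np.float64(207.0), 'w': np.float64(44.0)} 6 [[104.0, 131.0, -49.0], [-0.0, -9.0, 27.0], [-10.0, -65.0, 18.0], [3.0, -24.0, 33.0], [5.0, -29.0, 38.0], [12.0, 28.0, 33.0], [2.0, 100.0, 6.0], [-96.0, 150.0, -106.0]]
{'h': np.float64(150.0), 'r': np.float64(231.0), 'l': np.float64(-91.0), 'a': np.float64(458.0), 'b': np.float64(238.0), 'e': np.float64(-112.0), 'L': np.float64(238.0), 'w': np.float64(-35.0)} 8 [[25.0, 86.0, -77.0], [-21.0, -27.0, -9.0], [-19.0, -75.0, 75.0], [-11.0, -38.0, 29.0], [38.0, -42.0, 54.0], [31.0, 8.0, 34.0], [0.0, 55.0, -5.0], [-84.0, 19.0, -101.0]]
{'h': np.float64(167.0), 'a': np.float64(561.0), 'b': np.float64(424.0), 'e': np.float64(-3.0), 's': np.float64(-161.0), 'L': np.float64(305.0), 'w'
[... 223 characters left out ...]
oat64(101.0), 'a': np.float64(-273.0), 'b': np.float64(343.0), 'e': np.float64(683.0), 'm': np.float64(-687.0), 'L': np.float64(160.0)} 7 [[114.0, 115.0, -55.0], [-8.0, -12.0, 10.0], [-20.0, -54.0, -25.0], [-1.0, -20.0, 16.0], [16.0, 6.0, 47.0], [13.0, 60.0, 24.0], [-5.0, 120.0, -2.0], [-69.0, 140.0, -16.0]]
{'h': np.float64(1581.0), 'a': np.float64(-916.0), 'b': np.float64(60.0), 'e': np.float64(1422.0), 'm': np.float64(-1492.0), 'm2': np.float64(360.0), 'L': np.float64(321.0), 'w': np.float64(-39.0), 'l': np.float64(-116.0)} 9 [[15.0, 55.0, -1.0], [-12.0, 10.0, 6.0], [-6.0, -44.0, -39.0], [-1.0, -11.0, 12.0], [44.0, -51.0, 54.0], [35.0, -2.0, 5.0], [-3.0, 39.0, -40.0], [-74.0, -11.0, 3.0]]
```

```bash
cat > k4.py <<'E'
from p import *
from k3 import chain
lo=np.array([-3.1,-1.2,-1.06,-3.15,-2.98,-3.08]);hi=np.array([3.1,2.05,1.4,2.04,-.165,3.08])
def fk(q):
    A,B,C,E,F,_=chain(q)
    p=np.array([0,0,167.])+B.apply([0,0,561])+C.apply([424,0,-3])+E.apply([0,-161,0])+F.apply([305,0,1])
    return p,(F*R.from_euler("x",q[5])).as_matrix()
o0=np.array([-9.644e-01,.38558,.0066,-.0005,-1.194,-.2586]);C0=fk(o0)[1].T@R.from_rotvec([.5431,-3.0938,-.0035]).as_matrix()
C0=C0
def tool(q): p,M=fk(q);return p,M@C0
def ik(tc,Rt,q0):
    from scipy.optimize import least_squares
    def f(q):
        p,M=tool(q);return np.r_[(p-tc)/100,R.from_matrix(Rt.T@M).as_rotvec()*2]
    r=least_squares(f,np.clip(q0,lo+.01,hi-.01),bounds=(lo,hi));return r.x,r.cost
def sols(tc,Rt):
    S=[]
    for q1 in(-.5,0,.5,1):
        for q4 in(-2.8,-1.8,-.8,0,1,1.8):
          for q6 in(-2,0,2):
            q,c=ik(tc,Rt,[q1,.1,-.4,q4,-.5,q6])
            if c<1e-4 and not any(np.abs(q-s).max()<.05 for s in S):S.append(q)
    return S
if __name__=="__main__":
    o=ctrl.observe();p,M=tool(o["qpos"]);print("check",(p-o["tool_pos"]).round(1),np.degrees(R.from_matrix(M.T@R.from_rotvec(o["ee_rot"]).as_matrix()).magnitude()).round(2))
    for t in(35,45,55,70,88):
        for u in((-220,76,60),(-100,76,60),(5,76,40)):
            Rt,tc=tgt(*u,tilt=t);print(t,u,[s.round(2).tolist() for s in sols(tc,Rt)])
E
python3 k4.py
```

```text
check [ 0.7 -0.3  0.9] 137.05
35 (-220, 76, 60) [[0.27, -0.13, -1.02, 0.98, -0.17, 2.22]]
35 (-100, 76, 60) [[0.25, 0.09, -0.77, 0.83, -0.17, 2.05]]
35 (5, 76, 40) [[0.23, 0.29, -0.55, 0.72, -0.17, 1.93]]
45 (-220, 76, 60) []
45 (-100, 76, 60) []
45 (5, 76, 40) []
55 (-220, 76, 60) []
55 (-100, 76, 60) []
55 (5, 76, 40) []
70 (-220, 76, 60) [[-0.47, -0.07, -0.79, -2.13, -0.56, -1.34]]
70 (-100, 76, 60) [[-0.37, 0.15, -0.62, -2.34, -0.53, -1.5]]
70 (5, 76, 40) [[-0.3, 0.34, -0.45, -2.47, -0.52, -1.6]]
88 (-220, 76, 60) [[-0.73, 0.36, -1.06, -2.37, -1.43, -1.98]]
88 (-100, 76, 60) [[-0.49, 0.4, -0.84, -2.59, -1.25, -1.92]]
88 (5, 76, 40) [[-0.37, 0.53, -0.63, -2.7, -1.16, -1.92]]
```

```bash
sed -i 's/from_euler("x",q\[5\])/from_euler("x",-q[5])/; s/in(35,45,55,70,88)/in(25,32,38,60,65,75)/' k4.py; python3 k4.py; sed -i 's/in(25,32,38,60,65,75)/in(45,55,65,75)/;s/in((-220,76,60),(-100,76,60),(5,76,40))/in((-220,-100,60),(-220,-30,60),(-220,30,60))/' k4.py; python3 k4.py
```

```text
check [ 0.7 -0.3  0.9] 0.0
25 (-220, 76, 60) [[0.43, -0.08, -0.75, 0.34, -0.52, -2.23]]
25 (-100, 76, 60) [[0.33, 0.14, -0.48, 0.25, -0.54, -2.06]]
25 (5, 76, 40) [[0.28, 0.34, -0.25, 0.2, -0.56, -1.96]]
32 (-220, 76, 60) [[0.38, -0.12, -0.93, 0.66, -0.3, -2.52]]
32 (-100, 76, 60) [[0.31, 0.11, -0.66, 0.52, -0.3, -2.32]]
32 (5, 76, 40) [[0.27, 0.3, -0.42, 0.41, -0.32, -2.17]]
38 (-220, 76, 60) []
38 (-100, 76, 60) []
38 (5, 76, 40) []
60 (-220, 76, 60) []
60 (-100, 76, 60) []
60 (5, 76, 40) []
65 (-220, 76, 60) [[-0.3, -0.12, -0.69, -1.92, -0.32, 0.51]]
65 (-100, 76, 60) [[-0.26, 0.1, -0.51, -2.1, -0.31, 0.67]]
65 (5, 76, 40) [[-0.23, 0.3, -0.34, -2.23, -0.3, 0.8]]
75 (-220, 76, 60) [[-0.58, -0.0, -0.88, -2.24, -0.79, 1.03]]
75 (-100, 76, 60) [[-0.42, 0.2, -0.7, -2.46, -0.74, 1.15]]
75 (5, 76, 40) [[-0.34, 0.38, -0.53, -2.58, -0.71, 1.23]]
check [ 0.7 -0.3  0.9] 0.0
45 (-220, -100, 60) [[-0.13, -0.05, -0.59, -0.44, -0.27, -1.02]]
45 (-220, -30, 60) []
45 (-220, 30, 60) []
55 (-220, -100, 60) [[-0.4, -0.03, -0.5, -1.09, -0.4, -0.26]]
55 (-220, -30, 60) []
55 (-220, 30, 60) []
65 (-220, -100, 60) [[-0.7, 0.02, -0.53, -1.57, -0.65, 0.35]]
65 (-220, -30, 60) [[-0.54, -0.05, -0.61, -1.65, -0.52, 0.36]]
65 (-220, 30, 60) [[-0.39, -0.1, -0.65, -1.77, -0.39, 0.4]]
75 (-220, -100, 60) [[-0.89, 0.12, -0.63, -1.83, -0.93, 0.75]]
75 (-220, -30, 60) [[-0.79, 0.06, -0.73, -1.96, -0.87, 0.83]]
75 (-220, 30, 60) [[-0.68, 0.02, -0.82, -2.1, -0.82, 0.92]]
```

```bash
python3 n.py 41 -220,-100,75; python3 n.py 54.5 -220,-100,60 -220,-100,0
python3 - <<'E'
from k4 import *
for t,u,dx,dz in((54.5,(-220,-100,0),56,184),(54.5,(-220,-100,0),136,244),(75,(-220,-100,0),130,180),(75,(-220,-100,0),52,180),(75,(-220,76,45),52,180),(75,(5,76,30),52,180)):
    Rt,tc=tgt(*u,tilt=t,dx=dx,dz=dz);print(t,u,dx,tc.round(1),[s.round(2).tolist() for s in sols(tc,Rt)])
E
```

```text
[ 0.27 -0.2  -0.92  0.47 -0.16 -2.2 ] [477.5 -40.  258.4]
(-220.0, -100.0, 75.0) [ 490.8 -177.4  244.7]
turn first [ 4.7 -0.4  0.5] then shift(new frame) [   2.3 -137.8   16.3] | shift(old frame) [   3.5 -138.6    5. ]
[ 0.27 -0.2  -0.92  0.47 -0.16 -2.2 ] [477.5 -40.  258.4]
(-220.0, -100.0, 60.0) [ 493.8 -177.3  233. ]
turn first [  4.7 -13.9  -0. ] then shift(new frame) [  13.8 -137.8   24.5] | shift(old frame) [   8.8 -139.5   15.8]
(-220.0, -100.0, 0.0) [ 493.8 -177.3  173. ]
turn first [  4.7 -13.9  -0. ] then shift(new frame) [  62.6 -137.8   59.4] | shift(old frame) [  47.9 -142.8   61.3]
54.5 (-220, -100, 0) 56 [ 493.8 -177.3  173. ] [[-0.55, 0.09, -0.52, -1.38, -0.47, 0.15]]
54.5 (-220, -100, 0) 136 [ 413.8 -179.8  233. ] [[-0.54, -0.15, -0.59, -1.08, -0.52, -0.2]]
75 (-220, -100, 0) 130 [ 422.7 -179.5  175.1] [[-1.14, 0.3, -0.78, -1.8, -1.15, 1.07]]
75 (-220, -100, 0) 52 [ 500.6 -177.1  175.1] [[-0.95, 0.33, -0.7, -1.96, -1.05, 1.06]]
75 (-220, 76, 45) 52 [495.2  -1.2 220.1] [[-0.61, 0.09, -0.93, -2.3, -0.9, 1.16]]
75 (5, 76, 30) 52 [720.1   5.8 205.1] [[-0.34, 0.42, -0.54, -2.6, -0.75, 1.26]]
```

>>> play_rows([
  [0,-20,0,0.6,0,0,1],
  [0,-20,0,0.6,0,0,1],
  [0,-20,0,0.6,0,0,1],
  [0,-20,1,0.6,0,0,1],
  [0,-20,1,0.6,0,0,1],
  [0,-20,1,0.6,0,0,1],
  [0,-20,1,0.6,-3,0,1],
  [0,0,0,0.5,-3,0,1],
  [0,0,0,0,-4,0,1],
  [0,0,0,0,0,0,1],
])

```text
clock: 8.9
tool_pos: [488.5, -176.8, 248.2]
ee_rot: [-0.037, 2.291, 0.022]
ft_force: [-1.4, -0.8, -5.5]
grip_width: 39.7
gripper_force: 55.0
```

```bash
python3 n.py 54.5 -220,-100,60 -220,-100,0
```

```text
[-0.2  -0.08 -0.55 -0.6  -0.31 -0.84] [ 488.5 -176.8  248.2]
(-220.0, -100.0, 60.0) [ 493.8 -177.3  233. ]
turn first [ 0.3 -5.8 -0.1] then shift(new frame) [ 9.4 -0.6 13.1] | shift(old frame) [ 8.  -0.7 14. ]
(-220.0, -100.0, 0.0) [ 493.8 -177.3  173. ]
turn first [ 0.3 -5.8 -0.1] then shift(new frame) [58.2 -0.6 47.9] | shift(old frame) [53.1 -1.  53.5]
```

>>> play_rows([
  [0,0,0,0.3,-5.8,0,1],
  [9,0,7,0,0,0,1],
  [10,0,8,0,0,0,1],
  [10,0,8,0,0,0,1],
  [10,0,8,0,0,0,1],
  [9,0,8,0,0,0,1],
  [6,0,5,0,0,0,1],
  [0,0,0,0,0,0,1],
  [0,0,0,0,0,0,1],
])

```text
clock: 9.65
tool_pos: [488.3, -180.0, 179.8]
ee_rot: [-0.04, 2.252, 0.016]
ft_force: [1.7, 1.0, 0.1]
grip_width: 39.7
gripper_force: 55.0
```

```bash
python3 n.py 54.5 -220,-100,0
```

```text
[-0.44  0.06 -0.52 -1.16 -0.39 -0.13] [ 488.3 -180.   179.8]
(-220.0, -100.0, 0.0) [ 493.8 -177.3  173. ]
turn first [ 0.1 -3.5  0.2] then shift(new frame) [2.3 2.5 8.5] | shift(old frame) [1.8 2.5 8.6]
```

>>> play_rows([
  [0,1,0,0,-2,0,1],
  [0,1,1,0,-1.5,0,1],
  [2,0,2,0,0,0,1],
  [2,0,1,0,0,0,1],
  [0,0,0,0,0,0,1],
  [0,0,0,0,0,0,1],
])

```text
clock: 10.15
tool_pos: [487.5, -176.9, 173.1]
ee_rot: [-0.041, 2.194, 0.019]
ft_force: [-4.1, 0.5, 4.8]
grip_width: 39.4
gripper_force: 55.0
```

```bash
python3 n.py 54.5 -220,-100,0; python3 -c "
from h import *
print(ctrl.observe()['ft_force'],ctrl.observe()['wrist_torque'])"
```

```text
[-0.56  0.08 -0.53 -1.38 -0.48  0.16] [ 487.5 -176.9  173.1]
(-220.0, -100.0, 0.0) [ 493.8 -177.3  173. ]
turn first [ 0.2 -0.2  0.3] then shift(new frame) [-3.5 -0.6  5.2] | shift(old frame) [-3.6 -0.6  5.2]
[-4.09946736  0.53792963  4.77124274] [0.26835335 0.87725874 0.26400617]
```

>>> play_rows([
  [0,0,0,0,0,0,-1],
  [0,0,0,0,0,0,-1],
  [0,0,0,0,0,0,-1],
  [0,0,0,0,0,0,-1],
  [0,0,0,0,0,0,-1],
  [0,0,0,0,0,0,-1],
])

```text
clock: 10.65
tool_pos: [486.6, -176.2, 171.4]
ee_rot: [-0.041, 2.196, 0.02]
ft_force: [-0.7, -0.2, 0.1]
grip_width: 71.9
gripper_force: 0.0
```

>>> play_rows([
  [0,0,-10,0,0,0,-1],
  [0,0,-20,0,0,0,-1],
  [0,0,-20,0,0,0,-1],
  [0,0,-20,0,0,0,-1],
  [0,0,0,0,-5,0,-1],
  [0,0,0,0,-5,0,-1],
  [0,0,0,0,-5,0,-1],
  [0,0,0,0,-5,0,-1],
  [0,0,0,0,0,0,-1],
  [0,0,0,0,0,0,-1],
])

```text
clock: 11.48
tool_pos: [425.0, -174.9, 204.1]
ee_rot: [-0.031, 1.953, 0.046]
ft_force: [0.2, 0.8, 0.5]
grip_width: 86.9
gripper_force: 0.0
```

```bash
python3 - <<'E'
from p import *
a=[ctrl.read_camera(n)[:,:,::-1] for n in("scene","top")]
A=cv2.resize(a[0][70:210,270:400],None,fx=3,fy=3,interpolation=cv2.INTER_CUBIC);B=cv2.resize(a[1][150:290,300:430],None,fx=3,fy=3,interpolation=cv2.INTER_CUBIC)
I=np.hstack([A,B])
# expected binder box, placed from tool pose at release
c,s=np.cos(.031),np.sin(.031);g=np.array([487.5,-176.9])-19*.81*np.array([c,s]);b=g+56*np.array([c,s]);print(b)
P=[(b[0]+c*x-s*y,b[1]+s*x+c*y,z) for x in(-85,85) for y in(-20,20) for z in(0,215)]
for u in proj("scene",P): cv2.circle(I,tuple(((u-(270,70)+.5)*3).astype(int)),2,(0,255,0),-1)
for u in proj("top",P): cv2.circle(I,tuple(((u-(300,150)+.5)*3+(390,0)).astype(int)),2,(0,255,0),-1)
cv2.imwrite("pics/r1.png",I)
E
python3 n.py 75 -220,-100,0
```

```text
[ 528.09048846 -175.64129163]
[-0.97  0.07 -0.69 -1.64 -0.92  0.66] [ 426.5 -173.5  206.1]
(-220.0, -100.0, 0.0) [ 496.6 -177.2  179.1]
turn first [ 1.2 -6.7 -0.3] then shift(new frame) [ 7.9 -5.9 74.6] | shift(old frame) [-0.9 -7.4 74.9]
```

View pics/r1.png

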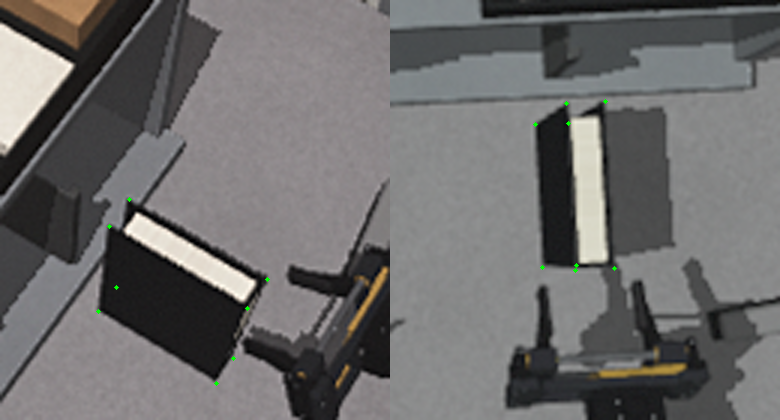

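The picture shows the binder standing free at the predicted pose (green corners on its edges), fingers open and clear behind it. Next I regrip nearly horizontally.

```bash
cat > n2.py <<'E'
from p import *
import sys
print(ctrl.observe()["qpos"].round(2),ctrl.observe()["tool_pos"].round(1))
t0=float(sys.argv[1])
for a in sys.argv[2:]:
    u=tuple(map(float,a.split(",")));Rt,t=tgt(*u,tilt=t0,dx=52,dz=180);print(u,t.round(1));need(Rt,t)
E
python3 n2.py 75 -226,-100,0
```

```text
[-0.97  0.07 -0.69 -1.64 -0.92  0.66] [ 426.5 -173.5  206.1]
(-226.0, -100.0, 0.0) [ 494.6 -177.3  175.1]
turn first [ 1.2 -6.7 -0.3] then shift(new frame) [12.3 -5.9 73.7] | shift(old frame) [ 3.6 -7.5 74.5]
```

>>> play_rows([
  [6,-3,0,0.6,-3.4,-0.1,-1],
  [6,-3,0,0.6,-3.3,-0.2,-1],
  [0,0,0,0,0,0,-1],
  [0,0,18,0,0,0,-1],
  [0,0,20,0,0,0,-1],
  [0,0,20,0,0,0,-1],
  [0,0,15,0,0,0,-1],
  [0,0,0,0,0,0,-1],
  [0,0,0,0,0,0,-1],
])

```text
clock: 12.33
tool_pos: [493.6, -175.5, 176.6]
ee_rot: [-0.032, 1.832, 0.024]
ft_force: [0.4, -0.7, -0.5]
grip_width: 87.0
gripper_force: 0.0
```

```bash
python3 n2.py 75 -226,-100,0
```

```text
[-0.97  0.33 -0.72 -1.94 -1.07  1.07] [ 493.6 -175.5  176.6]
(-226.0, -100.0, 0.0) [ 494.6 -177.3  175.1]
turn first [0.2 0.  0.1] then shift(new frame) [ 1.2 -1.9  1.3] | shift(old frame) [ 1.2 -1.9  1.3]
```

>>> play_rows([
  [0,-1,0,0,0,0,1],
  [0,0,0,0,0,0,1],
  [0,0,0,0,0,0,1],
  [0,0,0,0,0,0,1],
  [0,0,0,0,0,0,1],
  [0,0,0,0,0,0,1],
  [0,0,0,0,0,0,1],
  [0,0,0,0,0,0,1],
  [0,0,0,0,0,0,1],
  [0,0,0,0,0,0,1],
], newtons=58)

```text
clock: 13.17
tool_pos: [492.7, -178.2, 175.4]
ee_rot: [-0.026, 1.832, 0.022]
ft_force: [-1.5, 0.9, 0.3]
grip_width: 39.5
gripper_force: 57.9
```

```bash
python3 n2.py 75 -226,-100,50 -230,76,50
```

```text
[-0.98  0.33 -0.72 -1.94 -1.07  1.07] [ 492.7 -178.2  175.4]
(-226.0, -100.0, 50.0) [ 494.6 -177.3  225.1]
turn first [-0.   0.  -0.1] then shift(new frame) [-48.5   0.9 -10.9] | shift(old frame) [-48.5   1.  -10.9]
(-230.0, 76.0, 50.0) [485.2  -1.5 225.1]
turn first [-0.   0.  -0.1] then shift(new frame) [-47.4 176.9 -14.8] | shift(old frame) [-47.1 177.  -14.9]
```

>>> play_rows([
  [-8,0,-2,0,0,0,1],
  [-12,0,-3,0,0,0,1],
  [-14,0,-4,0,0,0,1],
  [-14,10,-4,0,0,0,1],
  [0,27,0,0,0,0,1],
  [0,30,0,0,0,0,1],
  [0,30,-1,0,0,0,1],
  [0,30,-1,0,0,0,1],
  [0,30,0,0,0,0,1],
  [0,20,0,0,0,0,1],
])

```text
clock: 14.0
tool_pos: [482.7, 1.1, 223.0]
ee_rot: [-0.026, 1.84, 0.023]
ft_force: [1.2, 0.9, -4.6]
grip_width: 39.6
gripper_force: 58.0
```

```bash
sed -i 's/dx=52/dx=54/' n2.py; python3 n2.py 75 -160,76,45 5,76,40
```

```text
[-0.62  0.05 -0.94 -2.27 -0.88  1.12] [482.7   1.1 223. ]
(-160.0, 76.0, 45.0) [553.2   0.6 220.1]
turn first [-0.  -0.4 -0.2] then shift(new frame) [-15.5  -2.7  68.8] | shift(old frame) [-16.   -2.6  68.6]
(5.0, 76.0, 40.0) [718.1   5.7 215.1]
turn first [-0.  -0.4 -0.2] then shift(new frame) [-53.3  -2.7 229.4] | shift(old frame) [-55.1  -2.5 229. ]
```

>>> play_rows([
  [-3,-1,15,0,-0.4,-0.2,1],
  [-5,-1,22,0,0,0,1],
  [-6,-1,25,0,0,0,1],
  [-6,0,25,0,0,0,1],
  [-6,0,25,0,0,0,1],
  [-6,0,25,0,0,0,1],
  [-6,0,25,0,0,0,1],
  [-6,0,25,0,0,0,1],
  [-5,0,22,0,0,0,1],
  [-2,0,10,0,0,0,1],
])

```text
clock: 14.83
tool_pos: [711.3, 2.5, 216.8]
ee_rot: [-0.029, 1.832, 0.02]
ft_force: [-0.4, -0.4, -4.7]
grip_width: 39.7
gripper_force: 58.0
```

```bash
python3 n2.py 75 5,76,30
python3 - <<'E'
from h import *
a=[ctrl.read_camera(n)[:,:,::-1] for n in("scene","top")]
print(ctrl.observe()["ft_force"])
A=cv2.resize(a[0][110:240,200:298],None,fx=4,fy=4,interpolation=cv2.INTER_CUBIC);B=cv2.resize(a[1][120:250,230:328],None,fx=4,fy=4,interpolation=cv2.INTER_CUBIC)
cv2.imwrite("pics/i1.png",np.hstack([A,B]))
E
```

```text
[-0.35  0.38 -0.55 -2.58 -0.73  1.24] [711.3   2.5 216.8]
(5.0, 76.0, 30.0) [718.1   5.7 205.1]
turn first [-0.1  0.   0.1] then shift(new frame) [9.5 3.  9.7] | shift(old frame) [9.5 3.1 9.7]
[-1.13806126  0.72205626 -4.93401329]
```

View pics/i1.png

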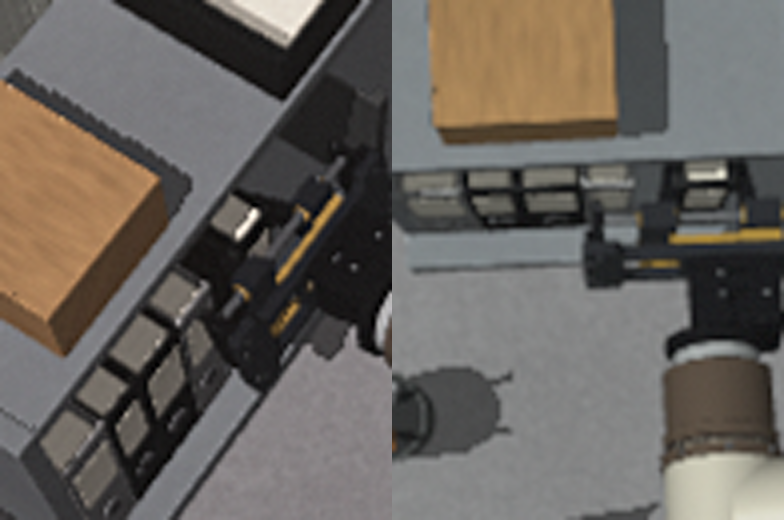

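The picture shows the binder between the boards, held upright. Its spine is at about (705,195) in the top panel and the last row binder ends at (632,195), a gap of about 38 mm. I'll move left 13 mm, finish the depth, and lower.

>>> play_rows([
  [-1,7,3.4,0,0,0,1],
  [-1,6,3.4,0,0,0,1],
  [0,0,0,0,0,0,1],
  [3,0,0.8,0,0,0,1],
  [3,0,0.8,0,0,0,1],
  [3,0,0.8,0,0,0,1],
  [0,0,0,0,0,0,1],
  [0,0,0,0,0,0,1],
])

```text
clock: 15.6
tool_pos: [716.7, 15.3, 210.4]
ee_rot: [-0.029, 1.826, 0.02]
ft_force: [0.0, 0.1, -4.6]
grip_width: 39.8
gripper_force: 58.0
```

```bash
python3 n2.py 75 5,88,30; python3 -c "
from h import *
print(ctrl.observe()['ft_force'],ctrl.observe()['wrist_torque'])"
```

```text
[-0.32  0.4  -0.57 -2.64 -0.77  1.29] [716.7  15.3 210.4]
(5.0, 88.0, 30.0) [717.7  17.7 205.1]
turn first [-0.1  0.4  0.1] then shift(new frame) [4.9 2.3 2.4] | shift(old frame) [4.9 2.3 2.4]
[ 0.01708328  0.11015342 -4.60533605] [-0.13365511  3.699279    0.02099432]
```

>>> play_rows([
  [1.2,0.5,0.8,0,0,0,1],
  [1.2,0.5,0.8,0,0,0,1],
  [1.2,0,0.5,0,0,0,1],
  [1.2,0,0.3,0,0,0,1],
  [0.8,0,0.2,0,0,0,1],
  [0,0,0,0,0,0,1],
  [0,0,0,0,0,0,1],
])

```text
clock: 16.18
tool_pos: [718.4, 16.5, 205.9]
ee_rot: [-0.029, 1.823, 0.02]
ft_force: [-0.8, -0.2, -1.9]
grip_width: 39.8
gripper_force: 58.0
```

```bash
python3 n2.py 75 5,88,30
python3 - <<'E'
from h import *
o=ctrl.observe();print(o['ft_force'],o['wrist_torque'])
a=[ctrl.read_camera(n)[:,:,::-1] for n in("scene","top")]
A=cv2.resize(a[0][140:240,210:285],None,fx=5,fy=5,interpolation=cv2.INTER_CUBIC);B=cv2.resize(a[1][145:195,228:313],None,fx=9,fy=9,interpolation=cv2.INTER_CUBIC)
cv2.imwrite("pics/tmp_s.png",A);cv2.imwrite("pics/i2.png",B)
E
```

```text
[-0.32  0.42 -0.57 -2.65 -0.79  1.3 ] [718.4  16.5 205.9]
(5.0, 88.0, 30.0) [717.7  17.7 205.1]
turn first [-0.1  0.5  0.1] then shift(new frame) [ 0.9  1.2 -0.4] | shift(old frame) [ 0.9  1.2 -0.4]
[-0.77210794 -0.23818324 -1.9028193 ] [-0.07376971  3.07787286  0.03290063]
```

View pics/i2.png

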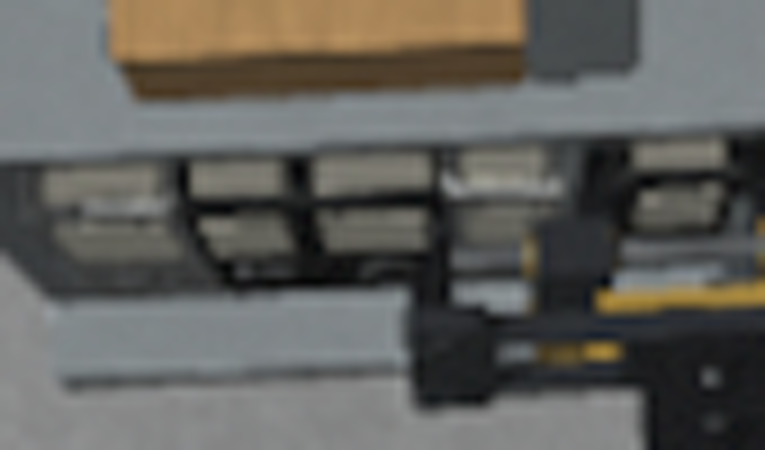

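The crop shows the four row spines' top edges along a line from (105,208) to (500,190) and the new spine at (680,178), slightly too deep. I'll measure this numerically.

Run:
```python
from h import *
from scipy.ndimage import map_coordinates
from p import sh
g=[cv2.cvtColor(ctrl.read_camera("top"),cv2.COLOR_RGB2GRAY).astype(float) for _ in range(3)];g=np.mean(g,0)
c,s=np.cos(sh[2]),np.sin(sh[2])
def W(x,y,z): return np.array([sh[0]+c*x-s*y,sh[1]+s*x+c*y,z])
xs=np.arange(-110,-40,1.)
ref=None
for n,yc in(("r0",285),("r1",240),("r2",195),("r3",148),("new",88-1.2)):
    pr=np.mean([map_coordinates(g,[proj("top",[W(x,yc+d,245) for x in xs])[:,1],proj("top",[W(x,yc+d,245) for x in xs])[:,0]],order=1) for d in np.arange(-9,10,3)],0)
    print(n,pr[::3].round().astype(int).tolist())
```

```text
r0 [77, 60, 62, 64, 76, 91, 96, 100, 95, 90, 102, 110, 114, 120, 109, 93, 114, 135, 135, 135, 135, 135, 135, 134]
r1 [63, 36, 46, 41, 61, 82, 88, 103, 83, 28, 38, 97, 120, 120, 108, 78, 109, 137, 137, 136, 138, 119, 82, 66]
r2 [50, 29, 35, 33, 69, 95, 98, 101, 81, 39, 54, 97, 117, 121, 108, 86, 102, 129, 136, 134, 135, 119, 83, 64]
r3 [78, 63, 84, 89, 83, 88, 93, 95, 89, 87, 122, 141, 128, 119, 113, 91, 104, 129, 132, 132, 132, 120, 89, 65]
new [116, 86, 79, 83, 55, 54, 83, 93, 96, 81, 45, 42, 97, 120, 114, 87, 106, 134, 135, 134, 134, 133, 133, 133]
```

>>> play_rows([
  [0,0,-1.5,0,0.2,0,1],
  [0.8,0,-1.4,0,0.2,0,1],
  [0.8,0,0,0,0,0,1],
  [0.4,0,0,0,0,0,1],
  [0,0,0,0,0,0,1],
  [0,0,0,0,0,0,1],
])

```text
clock: 16.93
tool_pos: [715.1, 16.4, 205.6]
ee_rot: [-0.03, 1.828, 0.019]
ft_force: [-4.5, -1.3, 6.2]
grip_width: 39.9
gripper_force: 58.0
```

```bash
cat > prof.py <<'E'
from h import *
from scipy.ndimage import map_coordinates
from p import sh
import sys
g=np.mean([cv2.cvtColor(ctrl.read_camera("top"),cv2.COLOR_RGB2GRAY).astype(float) for _ in range(2)],0)
c,s=np.cos(sh[2]),np.sin(sh[2])
def W(x,y,z): return np.array([sh[0]+c*x-s*y,sh[1]+s*x+c*y,z])
xs=np.arange(-110,-40,1.)
for n,yc in(("r1",240),("r2",195),("new",float(sys.argv[1]))):
    pr=np.mean([map_coordinates(g,[proj("top",[W(x,yc+d,245) for x in xs])[:,1],proj("top",[W(x,yc+d,245) for x in xs])[:,0]],order=1) for d in np.arange(-9,10,3)],0)
    print(n,pr[::3].round().astype(int).tolist())
    w=np.clip(75-pr[20:40],0,None);print("  dark x",(w*xs[20:40]).sum()/w.sum())
for yc in (1,):
    ys=np.arange(160,40,-3.);print("along y (x=-62)",[int(np.mean([map_coordinates(g,proj("top",[W(x,y,245)])[:,::-1].T,order=1)[0] for x in(-64,-61,-58)])) for y in ys])
E
python3 prof.py 87; python3 n2.py 75 2,88,30;python3 -c "
from h import *
print(ctrl.observe()['ft_force'],ctrl.observe()['wrist_torque'])"
```

```text
r1 [63, 35, 45, 41, 61, 81, 88, 103, 83, 28, 39, 97, 120, 120, 108, 78, 109, 137, 137, 137, 138, 119, 82, 66]
  dark x -81.88461010926723
r2 [50, 29, 35, 34, 69, 95, 98, 101, 80, 39, 54, 97, 117, 121, 108, 86, 102, 129, 136, 135, 135, 119, 83, 64]
  dark x -82.02671064464538
new [76, 80, 84, 56, 59, 85, 94, 96, 75, 35, 50, 150, 149, 118, 114, 88, 106, 134, 135, 134, 134, 133, 133, 133]
  dark x -82.22171063017282
along y (x=-62) [114, 115, 114, 113, 113, 113, 110, 109, 108, 108, 107, 106, 106, 106, 106, 103, 102, 103, 103, 108, 111, 114, 116, 117, 116, 113, 113, 112, 111, 105, 102, 104, 103, 100, 101, 103, 105, 103, 101, 102]
[-0.32  0.41 -0.58 -2.64 -0.78  1.3 ] [715.2  16.3 205.6]
(2.0, 88.0, 30.0) [714.7  17.6 205.1]
turn first [-0.1  0.2  0.1] then shift(new frame) [ 0.6  1.3 -0.3] | shift(old frame) [ 0.6  1.3 -0.3]
[-3.82902287 -0.91269875  6.29973471] [-0.17559994  1.64397336 -0.18233143]
```

Spine now in line within 0.3 mm, and the binder rests on the board. Release slightly and back out.

>>> play_rows([
  [0,0,0,0,0,0,-0.2],
  [0,0,0,0,0,0,-0.2],
  [0,0,0,0,0,0,-0.2],
  [0,0,0,0,0,0,-0.2],
  [0,0,0,0,0,0,-0.2],
])

```text
clock: 17.45
tool_pos: [715.0, 16.2, 204.0]
ee_rot: [-0.029, 1.831, 0.02]
ft_force: [0.2, -1.6, 1.3]
grip_width: 51.8
gripper_force: 0.8
```

```bash
python3 prof.py 87;python3 -c "
from h import *
print(ctrl.observe()['ft_force'],ctrl.observe()['wrist_torque'])"
```

```text
r1 [63, 35, 46, 41, 60, 81, 88, 103, 82, 27, 38, 97, 120, 120, 108, 78, 110, 137, 137, 137, 138, 119, 82, 66]
  dark x -81.89210013294017
r2 [50, 29, 35, 33, 69, 95, 98, 101, 81, 39, 54, 97, 117, 121, 108, 86, 102, 129, 136, 134, 135, 119, 83, 64]
  dark x -82.01395467004802
new [78, 84, 84, 55, 58, 86, 95, 96, 76, 38, 50, 150, 149, 117, 114, 88, 106, 134, 135, 134, 134, 133, 133, 133]
  dark x -82.17694391311663
along y (x=-62) [114, 115, 114, 112, 113, 113, 110, 109, 108, 108, 107, 106, 104, 103, 105, 105, 103, 103, 103, 108, 111, 114, 116, 116, 116, 114, 112, 112, 110, 104, 101, 105, 104, 100, 99, 101, 102, 102, 102, 102]
[-0.71908227 -1.50158206  1.26784085] [-0.13445069  1.84773863 -0.38582815]
```

>>> play_rows([
  [0,0,0,0,0,0,-0.25],
  [0,0,-3,0,0,0,-0.25],
  [0,0,-5,0,0,0,-0.25],
  [0,0,-8,0,0,0,-0.25],
])

```text
clock: 17.88
tool_pos: [698.8, 16.2, 207.5]
ee_rot: [-0.03, 1.833, 0.02]
ft_force: [-0.6, 0.6, 0.4]
grip_width: 54.4
gripper_force: 0.0
```

```bash
python3 prof.py 87;python3 -c "
from h import *
print(ctrl.observe()['ft_force'],ctrl.observe()['wrist_torque'])"
```

```text
r1 [63, 36, 46, 41, 61, 82, 88, 103, 83, 28, 39, 97, 120, 120, 108, 78, 110, 137, 137, 137, 138, 119, 82, 67]
  dark x -81.8856274349942
r2 [50, 29, 36, 33, 69, 96, 98, 101, 81, 39, 54, 97, 118, 121, 109, 87, 102, 130, 136, 135, 135, 119, 84, 64]
  dark x -82.01382027087075
new [63, 26, 40, 39, 60, 87, 95, 97, 77, 38, 50, 151, 150, 118, 115, 88, 107, 135, 136, 135, 134, 134, 133, 134]
  dark x -82.17287993811111
along y (x=-62) [115, 115, 115, 113, 113, 114, 111, 109, 109, 108, 108, 106, 104, 104, 105, 106, 104, 102, 103, 108, 111, 115, 116, 117, 117, 114, 113, 113, 111, 105, 101, 106, 106, 102, 100, 102, 104, 103, 102, 102]
[-0.8467301  -0.06216926 -0.462236  ] [ 1.05534962e-03  2.08140328e+00 -5.49138821e-03]
```

```bash
cat > b.py <<'E'
from k4 import *
def U(x,y,z): c,s=np.cos(sh[2]),np.sin(sh[2]);return np.array([sh[0]+c*x-s*y,sh[1]+s*x+c*y,z])
import sys
Rt=rot(sh[2],75)
print(ctrl.observe()["qpos"].round(2),ctrl.observe()["tool_pos"].round(1),ctrl.observe()["ft_force"].round(1))
for a in sys.argv[1:]:
    t=U(*map(float,a.split(",")));print(a,t.round(1),[s.round(2).tolist() for s in sols(t,Rt)]);need(Rt,t)
E
python3 b.py -160,86,180 -150,-131,150 -80,-131,150 -80,57,150
python3 - <<'E'
from h import *
for n in("scene","top"):
    ctrl.read_camera(n);print(n,[(np.round(d["location"],1).tolist(),round(d["conf"],2)) for d in ctrl.spot_point(n,"bookend_front")])
E
```

```text
[-0.34  0.39 -0.61 -2.63 -0.78  1.29] [697.7  16.6 207.7] [-0.8 -0.1 -0.5]
-160,86,180 [588.5  11.7 180. ] [[-0.47, 0.37, -0.86, -2.57, -1.01, 1.38]]
turn first [-0.  -0.   0.1] then shift(new frame) [ 55.   -1.5 -98.4] | shift(old frame) [ 55.1  -1.4 -98.4]
-150,-131,150 [ 605.2 -204.9  150. ] [[-0.81, 0.48, -0.52, -2.08, -0.97, 1.06]]
turn first [-0.  -0.   0.1] then shift(new frame) [  81.4 -218.5  -81. ] | shift(old frame) [  82.  -218.3  -80.9]
-80,-131,150 [ 675.2 -202.7  150. ] [[-0.71, 0.53, -0.4, -2.14, -0.88, 1.02]]
turn first [-0.  -0.   0.1] then shift(new frame) [  63.3 -218.5  -13.4] | shift(old frame) [  63.8 -218.3  -13.3]
-80,57,150 [669.3 -14.8 150. ] [[-0.44, 0.51, -0.68, -2.59, -0.98, 1.37]]
turn first [-0.  -0.   0.1] then shift(new frame) [ 63.3 -30.5 -13.4] | shift(old frame) [ 63.4 -30.3 -13.3]
scene [([294.3, 148.3], 0.96)]
top [([357.5, 171.1], 0.67), ([424.7, 256.2], 0.3)]
```

>>> play_rows([
  [0,0,-20,0,0,0,-0.25],
  [0,0,-30,0,0,0,-0.25],
  [0,0,-31,0,0,0,-0.25],
  [10,-25,0,0,0,0,1],
  [12,-35,0,0,0,0,1],
  [12,-35,0,0,0,0,1],
  [12,-35,0,0,0,0,1],
  [12,-35,0,0,0,0,1],
  [12,-35,0,0,0,0,1],
  [11,-18,0,0,0,0,1],
], newtons=20)

```text
clock: 19.02
tool_pos: [607.4, -209.2, 150.9]
ee_rot: [-0.029, 1.83, 0.016]
ft_force: [0.1, 0.1, -0.4]
grip_width: 15.5
gripper_force: 0.0
```

```bash
python3 b.py -80,-131,150 -80,-113,150
```

```text
[-0.82  0.48 -0.52 -2.08 -0.97  1.07] [ 607.4 -209.2  150.9] [ 0.1  0.1 -0.4]
-80,-131,150 [ 675.2 -202.7  150. ] [[-0.71, 0.53, -0.4, -2.14, -0.88, 1.02]]
turn first [-0.2  0.1  0.2] then shift(new frame) [-16.7   4.3  65.8] | shift(old frame) [-16.6   4.5  65.8]
-80,-113,150 [ 674.6 -184.7  150. ] [[-0.69, 0.52, -0.43, -2.18, -0.88, 1.05]]
turn first [-0.2  0.1  0.2] then shift(new frame) [-16.7  22.3  65.8] | shift(old frame) [-16.7  22.5  65.7]
```

>>> play_rows([
  [-4,0,14,0,0,0,1],
  [-5,0,20,0,0,0,1],
  [-5,0,20,0,0,0,1],
  [-3,0,12,0,0,0,1],
  [0,5,0,0,0,0,1],
  [0,5,0,0,0,0,1],
  [0,0,0,0,0,0,1],
])

```text
clock: 19.6
tool_pos: [673.6, -191.0, 149.7]
ee_rot: [-0.03, 1.834, 0.022]
ft_force: [-0.5, -0.5, -0.0]
grip_width: 0.4
gripper_force: 0.0
```

```bash
python3 b.py -80,-113,150 -80,57,150; python3 -c "
from h import *
im=ctrl.read_camera('scene')[:,:,::-1];cv2.imwrite('pics/b1.png',im)
for n in('scene','top'):
    ctrl.read_camera(n);print(n,[(np.round(d['location'],1).tolist(),round(d['conf'],2)) for d in ctrl.spot_point(n,'bookend_front')])"
```

```text
[-0.7   0.52 -0.43 -2.17 -0.89  1.05] [ 673.6 -191.   149.7] [-0.5 -0.5 -0. ]
-80,-113,150 [ 674.6 -184.7  150. ] [[-0.69, 0.52, -0.43, -2.18, -0.88, 1.05]]
turn first [ 0.1 -0.1  0.1] then shift(new frame) [-0.6  6.2  1. ] | shift(old frame) [-0.6  6.2  1. ]
-80,57,150 [669.3 -14.8 150. ] [[-0.44, 0.51, -0.68, -2.59, -0.98, 1.37]]
turn first [ 0.1 -0.1  0.1] then shift(new frame) [ -0.6 176.2   1. ] | shift(old frame) [ -0.8 176.2   1.2]
scene [([293.5, 147.4], 0.75)]
top [([354.0, 173.4], 0.45)]
```

>>> play_rows([
  [0,4,0,0,0,0,1],
  [0,6,0,0,0,0,1],
  [0,7,0,0,0,0,1],
  [0,8,0,0,0,0,1],
  [0,8,0,0,0,0,1],
  [0,8,0,0,0,0,1],
  [0,8,0,0,0,0,1],
  [0,8,0,0,0,0,1],
  [0,8,0,0,0,0,1],
  [0,8,0,0,0,0,1],
])

```text
clock: 20.68
tool_pos: [672.4, -119.1, 150.3]
ee_rot: [-0.03, 1.832, 0.02]
ft_force: [-1.9, -2.5, 1.8]
grip_width: 0.3
gripper_force: 1.5
```

```bash
python3 b.py -80,57,150; python3 -c "
from h import *
for n in('scene','top'):
    ctrl.read_camera(n);print(n,[(np.round(d['location'],1).tolist(),round(d['conf'],2)) for d in ctrl.spot_point(n,'bookend_front')])"
```

```text
[-0.61  0.51 -0.55 -2.33 -0.92  1.2 ] [ 672.4 -119.1  150.3] [-1.9 -2.5  1.8]
-80,57,150 [669.3 -14.8 150. ] [[-0.44, 0.51, -0.68, -2.59, -0.98, 1.37]]
turn first [-0.   0.   0.1] then shift(new frame) [  0.3 104.4   0.3] | shift(old frame) [1.000e-01 1.044e+02 2.000e-01]
scene [([285.8, 161.8], 0.9), ([275.9, 136.8], 0.27)]
top [([334.0, 174.4], 0.6), ([323.3, 182.5], 0.28)]
```

>>> play_rows([
  [0,8,0,0,0,0,1],
  [0,8,0,0,0,0,1],
  [0,8,0,0,0,0,1],
  [0,8,0,0,0,0,1],
  [0,8,0,0,0,0,1],
  [0,8,0,0,0,0,1],
  [0,7,0,0,0,0,1],
  [0,5,0,0,0,0,1],
  [0,4,0,0,0,0,1],
  [0,4,0,0,0,0,1],
])

```text
clock: 21.72
tool_pos: [670.3, -51.4, 150.3]
ee_rot: [-0.03, 1.831, 0.02]
ft_force: [0.7, -2.9, 0.1]
grip_width: 0.1
gripper_force: 1.4
```

>>> play_rows([
  [0,3,0,0,0,0,1],
  [0,3,0,0,0,0,1],
  [0,3,0,0,0,0,1],
  [0,3,0,0,0,0,1],
  [0,3,0,0,0,0,1],
])

```text
clock: 22.13
tool_pos: [669.8, -36.8, 150.2]
ee_rot: [-0.03, 1.831, 0.02]
ft_force: [-0.3, -2.4, 0.2]
grip_width: 0.7
gripper_force: 1.4
```

```bash
python3 b.py -80,57,150; python3 prof.py 90
```

```text
[-0.48  0.51 -0.67 -2.54 -0.98  1.35] [669.8 -36.8 150.2] [-0.3 -2.4  0.2]
-80,57,150 [669.3 -14.8 150. ] [[-0.44, 0.51, -0.68, -2.59, -0.98, 1.37]]
turn first [-0.1  0.1  0.1] then shift(new frame) [ 0.2 22.   0.3] | shift(old frame) [ 0.1 22.   0.2]
r1 [63, 35, 45, 40, 60, 81, 87, 102, 81, 27, 38, 95, 118, 119, 107, 77, 108, 135, 135, 135, 136, 117, 81, 66]
  dark x -81.91494829654975
r2 [49, 29, 35, 33, 68, 94, 97, 99, 80, 39, 54, 96, 116, 119, 107, 85, 100, 128, 134, 133, 133, 117, 82, 63]
  dark x -82.02140062159647
new [57, 24, 45, 44, 67, 93, 97, 99, 77, 33, 46, 152, 151, 115, 112, 85, 105, 133, 134, 133, 132, 132, 131, 130]
  dark x -82.19285654842615
along y (x=-62) [113, 114, 113, 111, 111, 111, 109, 107, 107, 107, 106, 104, 105, 104, 105, 104, 101, 101, 101, 106, 109, 113, 114, 115, 115, 112, 111, 111, 109, 103, 100, 103, 102, 100, 101, 103, 103, 101, 100, 100]
```

Near binder contact; continue in small steps and watch the force.

>>> play_rows([
  [0,2,0,0,0,0,1],
  [0,2,0,0,0,0,1],
  [0,2,0,0,0,0,1],
  [0,2,0,0,0,0,1],
])

```text
clock: 22.57
tool_pos: [669.5, -29.3, 149.9]
ee_rot: [-0.028, 1.832, 0.019]
ft_force: [-2.6, -4.9, 2.2]
grip_width: 0.4
gripper_force: 2.8
```

>>> play_rows([
  [0,2,0,0,0,0,1],
  [0,2,0,0,0,0,1],
  [0,2,0,0,0,0,1],
  [0,1,0,0,0,0,1],
])

```text
clock: 22.9
tool_pos: [669.3, -22.5, 149.9]
ee_rot: [-0.028, 1.832, 0.019]
ft_force: [-3.0, -5.9, 0.7]
grip_width: 0.9
gripper_force: 2.5
```

```bash
cat > gap.py <<'E'
from b import *
from scipy.ndimage import map_coordinates
g=np.mean([cv2.cvtColor(ctrl.read_camera("top"),cv2.COLOR_RGB2GRAY).astype(float) for _ in range(2)],0)
def s(x,y,z):return map_coordinates(g,proj("top",[U(x,y,z)])[:,::-1].T,order=1)[0]
for x in(-66,-72,-78): print(x,[(int(y),int(s(x,y,245))) for y in range(176,50,-4)])
E
python3 gap.py
```

```text
[-0.45  0.51 -0.69 -2.58 -0.99  1.37] [669.3 -22.5 149.9] [-3.  -5.9  0.7]
-66 [(176, 83), (172, 63), (168, 51), (164, 57), (160, 78), (156, 92), (152, 91), (148, 91), (144, 90), (140, 94), (136, 92), (132, 71), (128, 63), (124, 67), (120, 56), (116, 39), (112, 60), (108, 84), (104, 92), (100, 89), (96, 86), (92, 91), (88, 95), (84, 86), (80, 51), (76, 41), (72, 53), (68, 66), (64, 66), (60, 68), (56, 68), (52, 67)]
-72 [(176, 121), (172, 87), (168, 65), (164, 66), (160, 104), (156, 119), (152, 117), (148, 116), (144, 115), (140, 117), (136, 113), (132, 79), (128, 68), (124, 71), (120, 53), (116, 24), (112, 67), (108, 112), (104, 131), (100, 136), (96, 130), (92, 124), (88, 123), (84, 109), (80, 49), (76, 28), (72, 58), (68, 72), (64, 73), (60, 73), (56, 73), (52, 73)]
-78 [(176, 74), (172, 60), (168, 89), (164, 133), (160, 127), (156, 143), (152, 149), (148, 141), (144, 141), (140, 148), (136, 133), (132, 120), (128, 97), (124, 71), (120, 59), (116, 34), (112, 53), (108, 77), (104, 108), (100, 130), (96, 131), (92, 126), (88, 134), (84, 121), (80, 54), (76, 34), (72, 61), (68, 73), (64, 72), (60, 72), (56, 72), (52, 73)]
```

>>> play_rows([
  [0,1.5,0,0,0,0,1],
  [0,1.5,0,0,0,0,1],
  [0,1.5,0,0,0,0,1],
  [0,1.5,0,0,0,0,1],
  [0,1,0,0,0,0,1],
])

```text
clock: 23.42
tool_pos: [669.1, -15.5, 149.9]
ee_rot: [-0.028, 1.832, 0.019]
ft_force: [-2.5, -5.1, 0.9]
grip_width: 0.6
gripper_force: 2.4
```

>>> play_rows([
  [0,1,0,0,0,0,1],
  [0,1,0,0,0,0,1],
  [0,0,0,0,0,0,1],
])

```text
clock: 23.67
tool_pos: [669.0, -13.4, 149.9]
ee_rot: [-0.028, 1.832, 0.019]
ft_force: [-1.4, -4.2, 1.2]
grip_width: 0.4
gripper_force: 2.2
```

```bash
python3 gap.py
```

```text
[-0.43  0.51 -0.7  -2.6  -0.99  1.38] [669.  -13.4 149.9] [-1.4 -4.2  1.2]
-66 [(176, 83), (172, 63), (168, 52), (164, 56), (160, 78), (156, 92), (152, 92), (148, 90), (144, 90), (140, 93), (136, 92), (132, 72), (128, 52), (124, 39), (120, 72), (116, 89), (112, 87), (108, 87), (104, 91), (100, 89), (96, 88), (92, 76), (88, 45), (84, 43), (80, 57), (76, 63), (72, 64), (68, 66), (64, 68), (60, 68), (56, 68), (52, 66)]
-72 [(176, 121), (172, 87), (168, 65), (164, 66), (160, 104), (156, 119), (152, 117), (148, 116), (144, 116), (140, 116), (136, 114), (132, 81), (128, 51), (124, 26), (120, 84), (116, 120), (112, 119), (108, 118), (104, 131), (100, 136), (96, 133), (92, 103), (88, 41), (84, 37), (80, 66), (76, 73), (72, 73), (68, 73), (64, 72), (60, 73), (56, 73), (52, 73)]
-78 [(176, 74), (172, 59), (168, 89), (164, 133), (160, 127), (156, 142), (152, 149), (148, 141), (144, 142), (140, 148), (136, 133), (132, 120), (128, 90), (124, 36), (120, 67), (116, 92), (112, 77), (108, 76), (104, 108), (100, 130), (96, 133), (92, 99), (88, 45), (84, 44), (80, 68), (76, 73), (72, 72), (68, 72), (64, 72), (60, 73), (56, 72), (52, 72)]
```

>>> play_rows([
  [0,0.8,0,0,0,0,1],
  [0,0.8,0,0,0,0,1],
  [0,0,0,0,0,0,1],
])

```text
clock: 24.02
tool_pos: [669.0, -11.8, 149.9]
ee_rot: [-0.028, 1.832, 0.019]
ft_force: [-2.7, -4.8, 0.4]
grip_width: 0.4
gripper_force: 2.3
```

>>> play_rows([
  [0,0.7,0,0,0,0,1],
  [0,0.7,0,0,0,0,1],
  [0,0,0,0,0,0,1],
])

```text
clock: 24.27
tool_pos: [668.9, -10.4, 149.9]
ee_rot: [-0.028, 1.832, 0.019]
ft_force: [-3.1, -4.7, 1.5]
grip_width: 0.3
gripper_force: 2.4
```

>>> play_rows([
  [0,0.7,0,0,0,0,1],
  [0,0.7,0,0,0,0,1],
  [0,0,0,0,0,0,1],
])

```text
clock: 24.52
tool_pos: [668.9, -9.7, 149.9]
ee_rot: [-0.027, 1.833, 0.018]
ft_force: [-4.2, -6.6, 1.2]
grip_width: 0.6
gripper_force: 3.5
```

>>> play_rows([
  [0,0.6,0,0,0,0,1],
  [0,0.6,0,0,0,0,1],
  [0,0,0,0,0,0,1],
])

```text
clock: 24.77
tool_pos: [668.9, -9.1, 149.9]
ee_rot: [-0.026, 1.833, 0.017]
ft_force: [-5.7, -8.6, 1.6]
grip_width: 0.6
gripper_force: 4.5
```

```bash
python3 gap.py
```

```text
[-0.42  0.51 -0.71 -2.62 -1.    1.39] [668.9  -9.1 149.9] [-5.7 -8.6  1.6]
-66 [(176, 82), (172, 64), (168, 51), (164, 58), (160, 80), (156, 92), (152, 92), (148, 90), (144, 91), (140, 94), (136, 92), (132, 68), (128, 56), (124, 76), (120, 93), (116, 91), (112, 87), (108, 87), (104, 91), (100, 90), (96, 78), (92, 40), (88, 42), (84, 60), (80, 62), (76, 63), (72, 64), (68, 66), (64, 67), (60, 68), (56, 68), (52, 66)]
-72 [(176, 117), (172, 79), (168, 54), (164, 66), (160, 113), (156, 119), (152, 117), (148, 115), (144, 116), (140, 116), (136, 111), (132, 76), (128, 51), (124, 80), (120, 116), (116, 119), (112, 119), (108, 118), (104, 131), (100, 137), (96, 111), (92, 35), (88, 36), (84, 64), (80, 73), (76, 73), (72, 73), (68, 73), (64, 72), (60, 73), (56, 73), (52, 73)]
-78 [(176, 72), (172, 54), (168, 78), (164, 125), (160, 151), (156, 147), (152, 149), (148, 141), (144, 142), (140, 138), (136, 128), (132, 125), (128, 99), (124, 57), (120, 81), (116, 88), (112, 78), (108, 73), (104, 106), (100, 129), (96, 103), (92, 50), (88, 45), (84, 65), (80, 73), (76, 72), (72, 72), (68, 72), (64, 72), (60, 72), (56, 72), (52, 72)]
```

>>> play_rows([
  [0,0.5,0,0,0,0,1],
  [0,0.5,0,0,0,0,1],
  [0,0,0,0,0,0,1],
])

```text
clock: 25.12
tool_pos: [668.9, -8.8, 149.9]
ee_rot: [-0.024, 1.833, 0.017]
ft_force: [-7.1, -11.5, 2.7]
grip_width: 0.6
gripper_force: 5.6
```

>>> play_rows([
  [0,-3,0,0,0,0,1],
  [0,-6,0,0,0,0,1],
  [0,-8,0,0,0,0,1],
  [0,-5,-8,0,0,0,1],
  [0,0,-25,0,0,0,1],
  [0,0,-30,0,0,0,1],
  [0,-30,-20,0,0,0,1],
  [0,-35,0,0,0,0,1],
  [0,-35,0,0,0,0,1],
  [0,-35,0,0,0,0,1],
])

```text
clock: 25.95
tool_pos: [592.5, -167.4, 172.2]
ee_rot: [-0.03, 1.832, 0.019]
ft_force: [1.5, 0.4, 0.3]
grip_width: 0.1
gripper_force: 0.0
```

```bash
python3 prof.py 108
python3 - <<'E'
from h import *
a=[ctrl.read_camera(n)[:,:,::-1] for n in("scene","top")]
A=cv2.resize(a[0][140:240,205:285],None,fx=5,fy=5,interpolation=cv2.INTER_CUBIC);B=cv2.resize(a[1][130:230,228:308],None,fx=5,fy=5,interpolation=cv2.INTER_CUBIC)
cv2.imwrite("pics/f1.png",np.hstack([A,B]));print(ctrl.observe()["ft_force"],ctrl.observe()["tool_pos"])
for n in("scene","top"):print(n,[(np.round(d["location"],1).tolist(),round(d["conf"],2)) for d in ctrl.spot_point(n,"bookend_front")])
E
```

```text
r1 [64, 35, 46, 41, 60, 81, 88, 104, 84, 28, 39, 97, 120, 120, 108, 78, 110, 137, 137, 137, 138, 119, 83, 67]
  dark x -81.89545695085955
r2 [50, 34, 41, 35, 69, 96, 99, 101, 81, 39, 55, 97, 118, 121, 109, 87, 102, 130, 136, 135, 135, 119, 84, 64]
  dark x -82.02141974610261
new [50, 28, 41, 31, 75, 98, 97, 116, 93, 25, 44, 123, 138, 120, 111, 80, 103, 131, 135, 134, 134, 135, 121, 92]
  dark x -81.96469876875965
along y (x=-62) [115, 115, 115, 113, 113, 113, 111, 109, 109, 108, 107, 105, 107, 109, 110, 108, 107, 107, 110, 111, 111, 115, 113, 109, 110, 110, 110, 110, 107, 105, 106, 107, 106, 104, 103, 104, 105, 102, 102, 102]
[-0.51903653  0.45719682 -0.32988219] [ 593.1350384  -166.64631947  171.89919185]
scene [([265.5, 187.5], 0.67), ([232.6, 217.4], 0.46)]
top [([271.8, 169.7], 0.65), ([301.4, 172.1], 0.41)]
```

View pics/f1.png

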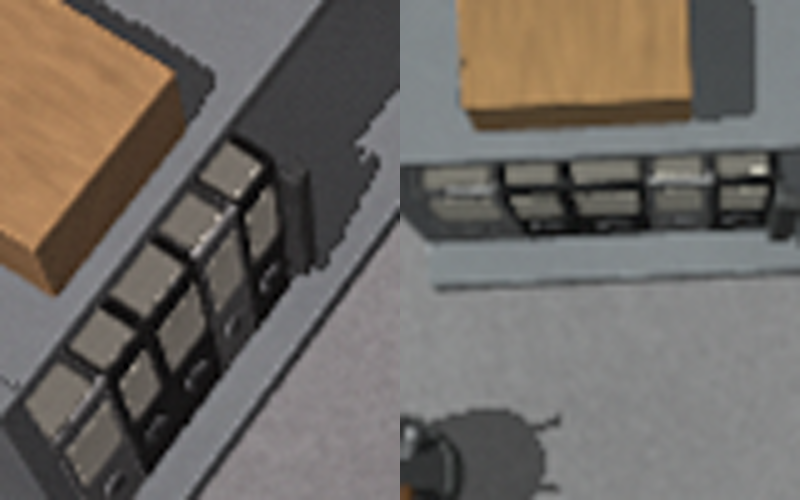

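The final picture shows five binders upright with their spines in line. The new black one at left (260,205) / right (745,190) sits tight against the grey one, and the bookend is closed up on it at (300,210) / (785,210). The arm is clear, so I hand in.

```bash
python3 -c "
from workcell import ctrl
print(ctrl.hand_in())"
```

```text
the job is handed in; nothing more can be done
None
```

The binder stands upright at the open end of the row with its spine in line, measured to within about 0.2 mm of its neighbours. The book support is closed snugly against it, the row is still standing, and the job was handed in at about 26 s.

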